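Pack the annealing box with brass blocks and refit its cover

TASK

Lift the cover plate off the two pins of the annealing box and lay it aside. Put every brass block that is lying about flat into the box, side by side in one row, each lying crosswise, and push the row up tight so that no gap is left between the blocks or between the first block and the back wall. Then seat the cover back fully down over both pins and let go; leave the other things on the bench alone.

Things in the scene. Friction and masses are not known exactly. Their poses are not given: they have to be found in the camera images.
- box: Steel annealing box fixed to the bench, 118 (x) x 96 (y) x 42 mm high, z up, front (-x end) open. Origin: centre of its underside. Base 16 mm thick, its top is the floor, x -59 to +55. Back wall inner face at x +55. Side bars 12 mm thick, inner faces at y +-36; rim of bars and wall at z 42 mm. The row of blocks starts at the back wall and runs along x, each block with its 66 mm along y
- pin_a (a point): Top of the pin on the +y side bar: x +48, y +42, z 56 mm of the box. The pin is 7 mm thick, stands upright 14 mm above the rim, its last 5 mm taper
- pin_b (a point): Top of the like pin on the -y side bar, diagonally oppo x -48, y -42, z 56 mm of the box
- rest (a point): A clear spot on the bench top just beyond the box (+x, world), free of things for 120 x 110 mm, where the cover can be laid down lying square to the world axes; any other clear place will do as well. Things stand up to 120 mm high between the work places, so travel at about 200 mm
- cover: Loose aluminium cover plate 118 (x) x 104 (y) x 4 mm, about 0.25 kg, 10 mm holes at x +48, y +42 and x -48, y -42 mm; it also fits turned by half. Origin: centre of its underside, z up; seated it lies at x 0, y 0, z 42 mm of the box, as at the start. A dark bar handle 12 mm wide (x), 60 mm long (y) on two legs over the middle, 24 to 38 mm above the underside; pinch it across x
- block_1: A brass stock block, a plain yellowish bar 21 (its x) x 66 (its y) x 20 mm high, 0.22 kg, lying loose on the bench; origin at the centre of its underside, z up. Two to four of the blocks are present; the state gives None for an absent one
- block_2: A brass stock block, a plain yellowish bar 21 (its x) x 66 (its y) x 20 mm high, 0.22 kg, lying loose on the bench; origin at the centre of its underside, z up. Two to four of the blocks are present; the state gives None for an absent one
- block_3: A brass stock block, a plain yellowish bar 21 (its x) x 66 (its y) x 20 mm high, 0.22 kg, lying loose on the bench; origin at the centre of its underside, z up. Two to four of the blocks are present; the state gives None for an absent one
- block_4: A brass stock block, a plain yellowish bar 21 (its x) x 66 (its y) x 20 mm high, 0.22 kg, lying loose on the bench; origin at the centre of its underside, z up. Two to four of the blocks are present; the state gives None for an absent one
- bench_block: Steel bench block 58 x 60 x 28 mm on top of the large cream card box (89 mm high) beside the work, a bystander: leave alone; origin at the centre of its underside
- black_cap: Round black cap, 28 mm across and 16 mm high, on a thin dark slab, a bystander: leave alone; origin at the centre of its underside
- pliers: Chain-nose pliers with yellow grips, 42 x 138 x 11 mm, a bystander: leave alone; origin at the centre of its underside

How it is judged (in metres and radians):
On the way, in this order (a step that is already met when the one before it is completed fails the run):
1. the cover is off the box, lying clear of it and let go (horizontal distance between cover and box above 0.09 m and contact force between the fingers and cover below 0.5 N and linear speed of cover below 0.05 m/s), for 0.2 s.
2. every brass block present lies flat in the box in one row pushed tight together against the back wall (z of block_1 in the frame of box between 0.014 and 0.0185 m and y of block_1 in the frame of box between -0.012 and 0.012 m and angle between each of block_1, block_2, block_3, block_4's own z axis and vertical below 0.08 rad and angle between the x axis of each of block_1, block_2, block_3, block_4 and the x axis of box, either way round below 0.07 rad and z of block_2 in the frame of box between 0.014 and 0.0185 m and y of block_2 in the frame of box between -0.012 and 0.012 m and z of block_3 in the frame of box between 0.014 and 0.0185 m and y of block_3 in the frame of box between -0.012 and 0.012 m and z of block_4 in the frame of box between 0.014 and 0.0185 m and y of block_4 in the frame of box between -0.012 and 0.012 m and (x of block_1 in the frame of box between 0.0415 and 0.0465 m or (x of block_1 in the frame of box between 0.0205 and 0.0255 m and (x of block_2 in the frame of box between 0.0415 and 0.0465 m or x of block_3 in the frame of box between 0.0415 and 0.0465 m or x of block_4 in the frame of box between 0.0415 and 0.0465 m)) or (x of block_1 in the frame of box between -0.0005 and 0.0045 m and (x of block_2 in the frame of box between 0.0205 and 0.0255 m or x of block_3 in the frame of box between 0.0205 and 0.0255 m or x of block_4 in the frame of box between 0.0205 and 0.0255 m)) or (x of block_1 in the frame of box between -0.0215 and -0.0165 m and (x of block_2 in the frame of box between -0.0005 and 0.0045 m or x of block_3 in the frame of box between -0.0005 and 0.0045 m or x of block_4 in the frame of box between -0.0005 and 0.0045 m))) and (x of block_2 in the frame of box between 0.0415 and 0.0465 m or (x of block_2 in the frame of box between 0.0205 and 0.0255 m and (x of block_1 in the frame of box between 0.0415 and 0.0465 m or x of block_3 in the frame of box between 0.0415 and 0.0465 m or x of block_4 in the frame of box between 0.0415 and 0.0465 m)) or (x of block_2 in the frame of box between -0.0005 and 0.0045 m and (x of block_1 in the frame of box between 0.0205 and 0.0255 m or x of block_3 in the frame of box between 0.0205 and 0.0255 m or x of block_4 in the frame of box between 0.0205 and 0.0255 m)) or (x of block_2 in the frame of box between -0.0215 and -0.0165 m and (x of block_1 in the frame of box between -0.0005 and 0.0045 m or x of block_3 in the frame of box between -0.0005 and 0.0045 m or x of block_4 in the frame of box between -0.0005 and 0.0045 m))) and (x of block_3 in the frame of box between 0.0415 and 0.0465 m or (x of block_3 in the frame of box between 0.0205 and 0.0255 m and (x of block_1 in the frame of box between 0.0415 and 0.0465 m or x of block_2 in the frame of box between 0.0415 and 0.0465 m or x of block_4 in the frame of box between 0.0415 and 0.0465 m)) or (x of block_3 in the frame of box between -0.0005 and 0.0045 m and (x of block_1 in the frame of box between 0.0205 and 0.0255 m or x of block_2 in the frame of box between 0.0205 and 0.0255 m or x of block_4 in the frame of box between 0.0205 and 0.0255 m)) or (x of block_3 in the frame of box between -0.0215 and -0.0165 m and (x of block_1 in the frame of box between -0.0005 and 0.0045 m or x of block_2 in the frame of box between -0.0005 and 0.0045 m or x of block_4 in the frame of box between -0.0005 and 0.0045 m))) and (x of block_4 in the frame of box between 0.0415 and 0.0465 m or (x of block_4 in the frame of box between 0.0205 and 0.0255 m and (x of block_1 in the frame of box between 0.0415 and 0.0465 m or x of block_2 in the frame of box between 0.0415 and 0.0465 m or x of block_3 in the frame of box between 0.0415 and 0.0465 m)) or (x of block_4 in the frame of box between -0.0005 and 0.0045 m and (x of block_1 in the frame of box between 0.0205 and 0.0255 m or x of block_2 in the frame of box between 0.0205 and 0.0255 m or x of block_3 in the frame of box between 0.0205 and 0.0255 m)) or (x of block_4 in the frame of box between -0.0215 and -0.0165 m and (x of block_1 in the frame of box between -0.0005 and 0.0045 m or x of block_2 in the frame of box between -0.0005 and 0.0045 m or x of block_3 in the frame of box between -0.0005 and 0.0045 m)))), for 0.3 s.
At the end, for the whole second after the job is handed in: All blocks present lie flat across the box in one row against the back wall, each within 3 mm of its place in a gapless row and square within 0.07 rad; the cover sits fully down on the rim (within 1.8 mm) over both pins, level, centred within 3 mm; all at rest (all of step 2 and z of cover in the frame of box between 0.0405 and 0.0438 m and x of cover in the frame of box between -0.003 and 0.003 m and y of cover in the frame of box between -0.003 and 0.003 m and angle between cover's own z axis and vertical below 0.03 rad and angle between the y axis of cover and the y axis of box, either way round below 0.05 rad and linear speed of each of cover, block_1, block_2, block_3, block_4 below 0.02 m/s); the robot touches nothing.
It fails at once if a bystander (bench block, black cap or pliers) is moved more than 3 cm (distance of any of bench_block, black_cap, pliers from where it was at the start of the episode above 0.03 m).
Of block_1, block_2, block_3, block_4 only 2 to 4 are there at a start; the rules pass over those that are not, and their reading is None.
At some moment in a run one of block_1, block_2, block_3, block_4 may be knocked a few centimetres aside while the robot is not near it.
Once in a run the grip may slacken for a moment while it holds something.
It also fails if it takes over 210 s, if anything falls off the work surface, if the arm or the gripper's body presses on something with over 40 N, if the wrist force passes 120 N, or if a joint passes its speed limit or range.

ROBOT

A 6-joint arm with a two-finger parallel gripper is mounted at the origin on a cart in front of the work surface, level with it; the furniture and walls round the work are solid. World frame = base frame: x ahead of the robot, y to its left, z up, the work surface at z = 0. Lengths are in mm, angles in rad, forces in N, time in s.
With the tool pointing down it reaches from about 425 to 1125 mm from the base axis. Payload 14.9 kg.
Tool frame: the origin (TCP) lies midway between the tips of the shut fingers; the grasp point (between the pads) lies 19 mm behind it; z points along the fingers, x is the direction in which the jaws open and shut, and the axes are right-handed (so a half turn about z gives the same grasp; the last joint's range is limited). The gripper opens to 91 mm and grips with 3 to 60 N. Pads are 32 mm wide; open, the fingers measure 118 mm over their backs; the gripper's body (76 mm by 178 mm) begins 60 mm behind the grasp point.
Start: joints at [1.258, 0.379, 1.734, -0, 1.028, -0.033], TCP at [193.321, 672.789, 213.932] pointing down, gripper open.
Joint ranges: [-2.77, 2.77], [-0.74, 2.19], [0, 2.66], [-1.06, 4.2], [0.31, 2.87], [-3.08, 3.08]. Speed limits (rad/s): [1.89, 1.89, 2.39, 3.14, 3.14, 3.14].

INTERFACE

Orientations are given as a unit quaternion [w, x, y, z].
In Python, from cell import bot gives the robot as it stands. The module is installed in compiled form; this text tells all that it offers.
- The arm moves only by the tool drive_tool, never from a script. Its argument "commands" is a list that holds one entry, the list of rows, each a list of 5 numbers: the opening, from -1 (shut) to 1 (fully open), so that 0 is half open, then the shift along the world's x, y, z in m, then the turn about the world's z in rad. In form: [[[jaw, tx, ty, tz, twist], ...]]. A call has exactly 10 rows; each row is the pose to reach, as a shift and turn from the pose commanded when the call began; what a row does not reach only later rows make up. A row lasts 1/8 s, in which the tool goes at most 62.5 mm and 10.7 degrees, less where a joint would pass 70% of its speed; a pose out of reach is approached as far as the arm can. A call with a gripper value outside its range is refused whole. The fingers move at their own pace and stop on an object; "newtons" is the grip in N (left out, the last holds). Time passes only in rows, so rows that repeat a pose let the fingers close, or fill a call up. It gives the time, the measured TCP pose, the force and the opening at its end, in the units of the state.
- bot.get_obs(): the state, without advancing time (a new reading comes with each control period).
- bot.read_camera(name): name is "scene" or "top" or "wrist"; returns a dict with "pixels" (400x640x3 uint8, red, green, blue), "range_z" (400x640 float32, mm along the optical axis (not along the pixel's ray), 0 where there is no reading), "vertical_fov" (degrees; the focal length in pixels is half the picture's height over the tangent of half this angle, whatever the lens; pixels are square), "cx", "cy" (the principal point, pixels), "k1" (the pictures are not rectified: a ray, as slopes to the right and down, at radius r is drawn at 1 + k1 r^2 times it, then the intrinsics apply), "pose" (4x4, takes a point from camera to world coordinates); the wrist camera has in their place "hand_eye" (4x4, takes a point from camera to tool coordinates, whose origin is the TCP and whose axes are the tool frame's). Camera axes: x right, y up, looking along -z (the intrinsics and any distortion apply to the point x, -y, -z); pixel columns grow to the right and rows downward; lengths in mm; the calibration is good to about 2 mm. A picture is of the moment at which its call begins: read the wrist's pose just before it.
- bot.close_job(): hands the job in, once; it reports no verdict.
Trained networks look in the newest picture that a camera, given by its name, has taken for a name from the list of things; names that differ only in an ending like _2 or _b are one class to them, and where a whole thing is asked for, a point or a joint stands for the part that bears it (a point fixed in the world has none). Each returns a list of dicts, best first, with "confidence" (0 to 1); they miss things now and then, are a little off and sometimes report something else, mostly with a low value. They report only what shows in the picture. A call takes as long as a camera call.
- bot.recognise(camera, label): "xy" ([column, row] in pixels, amid what is visible of it).
- bot.regions_of(camera, label): "region" (400x640 bool, what is visible of it) and "xy" ([column, row] in pixels, amid what is visible of it).
The state is a dict: "time_s": time; "joints": joint angles; "qvel": joint speeds; "effort": joint torques, N m; "tool_pos": TCP position; "eef_rot": TCP orientation; "force": force on the tool from outside, world axes, zero at the start; "torque": the same for the moment, N m; "grip_width": opening from 0.0 (shut) to 1.0 (fully open).
Only numpy, scipy, OpenCV 4.12 (cv2) and the standard library are available. Lean on these libraries where they do the work, as an engineer would, in place of code of your own. Each camera call takes 0.05 s, during which the arm holds its last target.

## Working session

There is one attempt and no reset: what is moved stays moved. The work goes in short steps, Python scripts to look and compute and a tool call to move; the robot and the scene stay as the last step left them, time stands still between calls to the robot, and variables do not carry over. Pictures are saved under pics/ and viewed, and the job is handed in when it is done.

Besides the shell and the picture viewer there is one more tool, called after "Emit:" as a command line: name --argument value ..., lists and objects as JSON in quotes. drive_tool: Moves the arm, as the interface text tells. Its arguments: {"type":"object","properties":{"commands":{"type":"array","items":{"type":"array","items":{"type":"array","items":{"type":"number"}}}},"newtons":{"type":"number"}},"required":["commands"]}

```bash
mkdir -p pics
cat > h.py <<'E'
import numpy as np, cv2
from cell import bot
from scipy.spatial.transform import Rotation as R
def q2R(q): return R.from_quat([q[1],q[2],q[3],q[0]]).as_matrix()
def toolT():
    o=bot.get_obs(); T=np.eye(4); T[:3,:3]=q2R(o['eef_rot']); p=np.array(o['tool_pos'],float); T[:3,3]=p; return T
def cam(name):
    T=toolT(); c=bot.read_camera(name)
    c['T']=np.array(c['pose']) if 'pose' in c else T@np.array(c['hand_eye'])
    h,w=c['range_z'].shape
    f=h/2/np.tan(np.radians(c['vertical_fov'])/2); c['f']=f
    v,u=np.mgrid[0:h,0:w].astype(float)
    K=np.array([[f,0,c['cx']],[0,f,c['cy']],[0,0,1]])
    pts=np.stack([u,v],-1).reshape(-1,1,2)
    s=cv2.undistortPoints(pts,K,np.array([c['k1'],0,0,0,0.])).reshape(h,w,2)
    z=c['range_z']; P=np.stack([s[...,0]*z,-s[...,1]*z,-z],-1)
    c['P']=P@c['T'][:3,:3].T+c['T'][:3,3]; c['P'][z<=0]=np.nan
    return c
def save(c,n): cv2.imwrite('pics/'+n+'.png',c['pixels'][...,::-1])
E
python3 - <<'E'
from h import *
o=bot.get_obs();print(o['time_s'],o['tool_pos'],o['eef_rot'],o['grip_width'],o['force'])
for n in ['scene','top','wrist']:
    c=cam(n);save(c,n+'0');print(n,c['T'][:3,3],c['vertical_fov'],c['k1'])
    for l in ['block_1','cover','box','bench_block','black_cap','pliers']:
        for r in bot.regions_of(n,l):
            p=c['P'][r['region']];print(l,round(r['confidence'],2),np.round(r['xy']),np.round(np.nanmedian(p,0)),r['region'].sum())
E
```

```text
0.0 [193.18450788 672.41893941 213.3241113 ] [ 2.95873782e-04  7.98785463e-01  6.01615757e-01 -4.21330570e-04] 1.0031017584282504 [0.02337106 0.56960459 0.0627012 ]
scene [-98.86818687 603.3384063  497.73397031] 51.846111751612355 -0.07004405917667553
block_1 0.71 [206. 260.] [644. 258.  17.] 222
block_1 0.64 [250. 257.] [589. 180.  16.] 282
block_1 0.63 [273. 246.] [599. 105.  15.] 154
block_1 0.6 [274. 301.] [423. 236.  19.] 64
block_1 0.49 [194. 247.] [730. 236.   5.] 203
block_1 0.48 [401. 197.] [ 489. -271.   48.] 266
cover 0.7 [402. 194.] [ 489. -270.   52.] 242
cover 0.21 [372. 194.] [ 481. -109.  112.] 505
bench_block 0.89 [371. 193.] [ 480. -110.  112.] 528
pliers 0.5 [203. 248.] [730. 217.   6.] 182
top [ 364.58064837  -39.41133178 1118.4780659 ] 48.251692694272585 -0.08752003873534202
block_1 0.81 [226. 164.] [658. 250.  18.] 294
block_1 0.65 [254. 185.] [599. 171.  19.] 228
block_1 0.65 [222. 256.] [414. 238.  19.] 231
block_1 0.63 [278. 176.] [620. 102.  18.] 247
cover 0.71 [222. 256.] [415. 238.  19.] 243
cover 0.61 [430. 222.] [ 489. -255.   46.] 2019
cover 0.28 [279. 175.] [621. 102.  19.] 220
box 0.61 [408. 200.] [ 539. -214.   43.] 12
bench_block 0.58 [378. 220.] [ 489. -130.  116.] 719
bench_block 0.45 [426. 218.] [ 489. -255.   46.] 1995
pliers 0.58 [237. 137.] [733. 223.   8.] 180
wrist [123.9376809  693.05294631 384.77734938] 64.11142424196885 -0.05403436338966325
```

Run:
```python
import cv2
a=cv2.imread('pics/top0.png');cv2.imwrite('pics/top0c.png',cv2.resize(a[100:320,180:500],None,fx=2.5,fy=2.5,interpolation=cv2.INTER_CUBIC))
```

```text
(no output)
```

View pics/scene0.png

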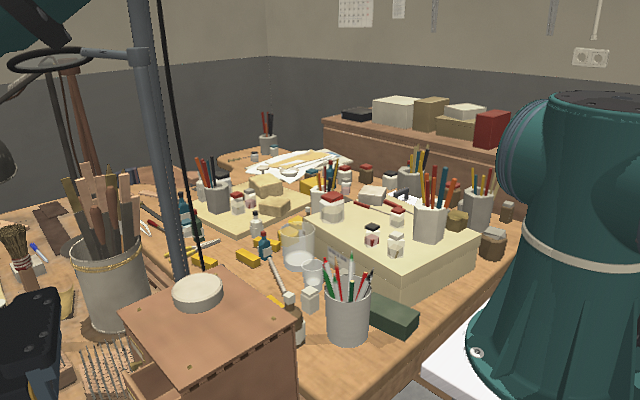

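View pics/top0c.png

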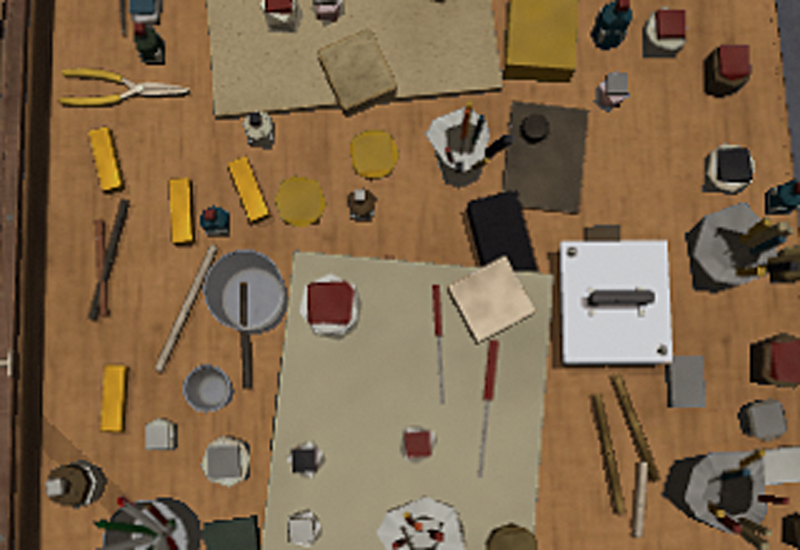

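The top view shows four yellow blocks at crop px (105,160), (180,210), (248,188) and (115,397). The cover is at (615,300) with pins top-left and bottom-right, so the box yaw is about 0. Next I'll measure more accurately.

```bash
cat >> h.py <<'E'
def rect(mask_pts):
    (c,s,a)=cv2.minAreaRect(mask_pts[:,:2].astype(np.float32))
    if s[0]<s[1]: long=a+90
    else: long=a
    L=max(s);W=min(s)
    yaw=(long-90)%180   # yaw of block x axis (short axis)
    if yaw>90: yaw-=180
    return np.round(c,1),round(L,1),round(W,1),round(yaw,1)
def blocks(n,c,zlo=None,zhi=None,minpx=60):
    hsv=cv2.cvtColor(c['pixels'],cv2.COLOR_RGB2HSV)
    m=((hsv[...,0]>15)&(hsv[...,0]<32)&(hsv[...,1]>165)&(hsv[...,2]>90)).astype(np.uint8)
    k,lab,st,ce=cv2.connectedComponentsWithStats(m)
    out=[]
    for i in range(1,k):
        if st[i,4]<minpx: continue
        P=c['P'][lab==i]; P=P[np.isfinite(P[:,0])]
        if len(P)<40: continue
        zt=np.percentile(P[:,2],80); Q=P[abs(P[:,2]-zt)<4]
        if len(Q)<30: continue
        out.append((np.round(ce[i]),len(Q),round(np.median(Q[:,2]),1),np.round(np.median(Q[:,:2],0),1),rect(Q)))
    return out
E
python3 - <<'E'
from h import *
c=cam('top')
for b in blocks('top',c): print(b)
P=c['P']
m=np.isfinite(P[...,2])
for (x0,x1,y0,y1) in [(150,700,-320,700)]:
    s=m&(P[...,0]>x0)&(P[...,0]<x1)&(P[...,1]>y0)&(P[...,1]<y1)&(P[...,2]>105)
    k,l,st,ce=cv2.connectedComponentsWithStats(s.astype(np.uint8))
    for i in range(1,k):
        if st[i,4]>5: q=P[l==i];print('tall',np.round(np.median(q,0)),q[:,2].max(),st[i,4])
for r in bot.regions_of('top','cover'):
    q=P[r['region']];q=q[np.isfinite(q[:,0])];q=q[abs(q[:,2]-46)<5]
    if len(q)>500: print(rect(q),np.median(q[:,2]))
# free region near rest
s=m&(P[...,0]>550)&(P[...,0]<720)&(P[...,1]>-340)&(P[...,1]<-170)
print(np.round([np.nanmin(P[s],0),np.nanmax(P[s],0)]))
g=np.full((17,17),-9.);q=P[s]
for p in q:
    i=int((p[0]-550)//10);j=int((p[1]+340)//10);g[i,j]=max(g[i,j],p[2])
print(np.round(g[::-1,::-1]).astype(int))
E
```

```text
(array([396., 112.]), 660, np.float64(46.2), array([ 770.6, -199.3]), (array([ 771.7, -199.8]), 79.5, 67.8, 83.2))
(array([217., 129.]), 45, np.float64(9.5), array([754.1, 264.6]), (array([754. , 268.5]), 59.2, 8.1, -11.1))
(array([216., 140.]), 54, np.float64(9.6), array([724.6, 270.9]), (array([724.9, 271.2]), 62.1, 8.7, 0.8))
(array([222., 163.]), 166, np.float64(19.9), array([659.1, 251.6]), (array([658.2, 251.4]), 66.4, 20.9, -75.3))
(array([329., 161.]), 244, np.float64(17.6), array([654.4, -25.2]), (array([654.2, -26.5]), 48.4, 44.8, -0.8))
(array([279., 175.]), 166, np.float64(19.5), array([621.9, 102.5]), (array([622.1, 102.9]), 65.4, 20.7, -69.5))
(array([252., 184.]), 174, np.float64(19.1), array([601. , 171.4]), (array([601.9, 172.4]), 65.6, 20.8, -86.5))
(array([300., 180.]), 263, np.float64(30.5), array([605.1,  50.5]), (array([604.2,  49.7]), 49.1, 46.5, -82.2))
(array([225., 259.]), 188, np.float64(19.7), array([416. , 238.4]), (array([413.8, 239.2]), 64.0, 20.8, 87.8))
tall [611. 426. 206.] 291.4856497628924 2614
tall [ 670. -116.  117.] 123.38187097948185 18
tall [ 
[... 1779 characters left out ...]
 14   7   9   9   8   5   4   2   5   4   2   4   4   5   3]
 [  9   9  12   9   8   8  10   3   3   5   2   4   2   3   4   3   3]
 [  9  10  10  10   9  12  10   1   2   1   4   0   3   5   5   3   2]
 [ 10   7   9   8   8  10  12   2   3   4   5   3   3   6   4   2   3]
 [ 10  11  10   9   9  10  10   3   2   3   2   3   3   3   2   3   5]
 [  5   9   8   8  10   9   7   2   3   1   3   3   3   2   4   3   2]
 [ 42   1   3   2   4   4   7   2   3   3   5   2   3   2   4   4   3]
 [ 42   1   3   1   3   2  10  11  10  14  11   3   2   4   3   3   3]
 [ 41   3   3   4   2   3  12  14  13  13   9   4   3   1   5   4  98]
 [ 42   3   3  47  46  45  48  47  44  43   3   2   0   3   1  95 100]]
```

Run:
```python
from h import *
for n in ['top','scene']:
    c=cam(n);P=c['P']
    g=np.full((18,14),-9.)
    for p in P.reshape(-1,3)[np.isfinite(P.reshape(-1,3)[:,0])]:
        i=int((p[0])//50);j=int((p[1]-100)//50)
        if 0<=i<18 and 0<=j<14: g[i,j]=max(g[i,j],p[2])
    print(n,'rows x 850..0, cols y 750..100');print(np.round(g[::-1,::-1]).astype(int))
```

```text
top rows x 850..0, cols y 750..100
[[ 66  68  23  22 149 145  21  21  24  24   6  67 104 182]
 [ 67  66  24  24 149 146   6   7  23  25   5  47  45 183]
 [ 62  63  24  24  18  21  48  75  24  23  14  88  88  24]
 [ 71  73   4  71  12  19   5  48  24  23  13  12  11  24]
 [ 72  69   5  70  15  -9 274 290 139  24  24  24   6  51]
 [ 65   5   6  27  30 154 231 291 233  24  26  23  24  24]
 [ 37  69  71  73  68  97 291 288 282  27  18  17  26  71]
 [ 38  71  69  71  69 463 466   6  26  24  18  18  17  91]
 [  4  33  33  32  30 462 474 476 605  43  18  15  17  91]
 [  4  60  67  60  65  69 485 481 624  41  11  25  59  60]
 [ 37  65  68  66  68  65  60 482  37  24  32  43  49  64]
 [ 37  36   5   7   4 208 225 228 208  24 106 145 145  65]
 [ 39  32   5   4  -9 208 226 228 209  24   5 144 135  40]
 [  6   4   4 308 335 208 209 209 209  25   7 138 146  39]
 [  4   3   5 303 336 207 209 208 207  22   5   4   6  36]
 [ -9  -9  -9 304 306  -9  -9  -9  -9  -9  -9  -9   4   5]
 [ -9  -9  -9  -9  -9  -9  -9  -9  -9  -9  -9  -9   3  16]
 [ -9  -9  -9  -9  -9  -9  -9  -9  -9  -9  -9  -9  -9  -9]]
sc
[... 397 characters left out ...]
9  -9  -9  29 151 290 286 279  -9  -9  13  41  68]
 [ -9  -9  -9  -9  53 461 461  -9  -9  -9  -9   1  15  90]
 [ -9  -9  -9   1  68 477 474 469  -9  -9  -9   1  15  89]
 [ -9  -9  -9  -9  67 484 485 531 530  -9  -9  20  57  57]
 [ -9  -9  -9  -9  68  66  -9 480  -9  -9  -9  45  57  62]
 [ -9  -9  -9  -9  -9 206 224 224 205  -9 103 145 144  61]
 [ -9  -9  -9  -9  -9 206 225 225 205   1   2 145 138  34]
 [ -9  -9  -9 336 490 206 206 206 206  20   2 138 144  36]
 [ -9  -9  -9 336 496 513 208 207 206   1   2   2   2  35]
 [ -9  -9  -9 336 512 513  -9  -9  -9  -9  -9  -9   1   2]
 [ -9  -9  -9  -9  -9  -9  -9  -9  -9  -9  -9  -9   2  35]
 [ -9  -9  -9  -9  -9  -9  -9  -9  -9  -9  -9  -9   1 116]]
```

View pics/top0.png

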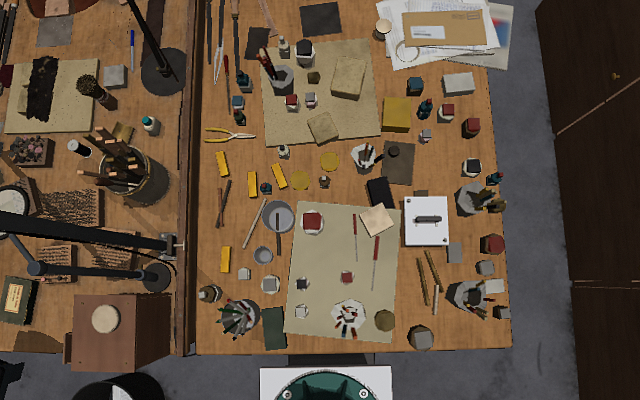

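View pics/wrist0.png

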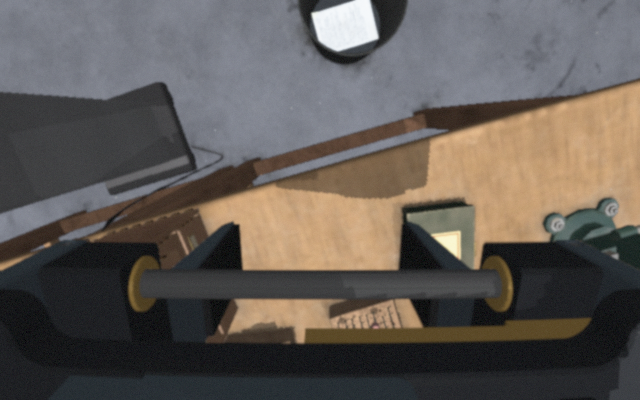

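Run:
```python
from h import *
Q=[]
for n in ['top','scene']:
    c=cam(n);P=c['P'].reshape(-1,3);Q.append(P[np.isfinite(P[:,0])])
Q=np.vstack(Q)
for zl in (150,230,300,400,520):
  g=np.zeros((30,30),int)
  q=Q[(Q[:,2]>zl)]
  for p in q:
    i=int((p[0])//25);j=int((p[1])//25)
    if 0<=i<30 and 0<=j<30: g[i,j]=max(g[i,j],p[2])
  if zl in(150,): 
    print('rows x 725..100, cols y 725..0 ; z max/10')
    for r in range(29,3,-1): print('%4d'%(r*25),' '.join('%2d'%(v//10) if v else ' .' for v in g[r,::-1]))
q=Q[(Q[:,2]>520)&(Q[:,0]>100)&(Q[:,0]<700)&(Q[:,1]>0)&(Q[:,1]<750)]
print(q.min(0),q.max(0),len(q))
q=Q[(Q[:,2]>300)&(Q[:,0]>300)&(Q[:,0]<700)&(Q[:,1]>0)&(Q[:,1]<750)];print(q[q[:,1].argsort()[:15]].round())
```

```text
rows x 725..100, cols y 725..0 ; z max/10
 725  .  .  .  .  .  .  .  .  .  .  .  .  .  .  .  .  .  .  .  .  .  .  .  .  .  .  .  .  .  .
 700  .  .  .  .  .  .  .  .  .  .  .  .  .  .  .  .  .  .  .  .  .  .  .  .  .  .  .  .  .  .
 675  .  .  .  .  .  .  .  .  .  .  .  .  .  .  .  .  .  .  .  .  .  .  .  .  .  .  .  .  .  .
 650  .  .  .  .  .  .  .  .  .  . 27 27 29 26  .  .  .  .  .  .  .  .  .  .  .  .  .  .  .  .
 625  .  .  .  .  .  .  .  .  . 15 23 23 26 26 15  .  .  .  .  .  .  .  .  .  .  .  .  .  .  .
 600  .  .  .  .  .  .  .  .  . 15  .  . 27 29 23  .  .  .  .  .  .  .  .  .  .  .  .  .  .  .
 575  .  .  .  .  .  .  .  .  . 15 29 29 27 28 28  .  .  .  .  .  .  .  .  .  .  .  .  .  .  .
 550  .  .  .  .  .  .  .  .  .  . 28 28 15 28 28  .  .  .  .  .  .  .  .  .  .  .  .  .  .  .
 525  .  .  .  .  .  .  .  .  .  .  .  .  .  .  .  .  .  .  .  .  .  .  .  .  .  .  .  .  .  .
 500  .  .  .  .  .  .  .  .  . 46 46 46  .  .  .  .  .  .  .  .  .  .  .  .  .  .  .  . 15 15
 475  .  .  .  .  .  .  .  . 46 46 47 47 47  .  .  .  .  .  .  .  .  .  .  .  .  .  .  . 15 15
 450  .  .  .
[... 1069 characters left out ...]
 20 20 20 20  .  .  .  .  .  .  .  .  .  .  .  .  .  .  .
 150  .  .  .  . 31 33 49 49 51  .  .  .  .  .  .  .  .  .  .  .  .  .  .  .  .  .  .  .  .  .
 125  .  .  .  . 31 33 50 51 51  .  .  .  .  .  .  .  .  .  .  .  .  .  .  .  .  .  .  . 35 36
 100  .  .  .  .  .  . 51 51 51  .  .  .  .  .  .  .  .  .  .  .  .  .  .  .  .  .  . 33 37 38
[420.67881596 362.14354557 520.00088116] [453.40268065 402.51150108 625.13110277] 1209
[[423. 362. 616.]
 [425. 362. 620.]
 [424. 362. 625.]
 [424. 363. 607.]
 [424. 363. 618.]
 [424. 363. 605.]
 [425. 363. 598.]
 [425. 363. 612.]
 [425. 363. 607.]
 [425. 363. 621.]
 [423. 363. 619.]
 [425. 363. 610.]
 [423. 363. 613.]
 [424. 363. 608.]
 [425. 363. 605.]]
```

Emit:
drive_tool --commands '[[[1, 0, 0, 0.06, 0], [1, 0, 0, 0.12, 0], [1, -0.012, -0.04, 0.12, -0.18], [1, -0.024, -0.08, 0.12, -0.36], [1, -0.036, -0.12, 0.12, -0.54], [1, -0.048, -0.16, 0.12, -0.72], [1, -0.06, -0.2, 0.12, -0.9], [1, -0.07, -0.24, 0.12, -1.08], [1, -0.074, -0.26, 0.12, -1.26], [1, -0.074, -0.26, 0.12, -1.44]]]'

```text
time_s: 2.6
tool_pos: [119.0, 411.7, 334.2]
eef_rot: [-0.0, 0.997, -0.077, 0.0]
force: [0.1, 0.1, -0.3]
grip_width: 1.0
```

Emit:
drive_tool --commands '[[[1, 0.057, -0.016, 0, -0.18], [1, 0.11, -0.045, 0, -0.36], [1, 0.159, -0.08, 0, -0.54], [1, 0.203, -0.122, 0, -0.7], [1, 0.24, -0.17, 0, -0.75], [1, 0.27, -0.222, 0, -0.8], [1, 0.288, -0.264, 0, -0.8], [1, 0.34, -0.262, 0, -0.8], [1, 0.39, -0.262, 0, -0.8], [1, 0.42, -0.262, 0, -0.8]]]'

```text
time_s: 3.85
tool_pos: [541.3, 150.4, 333.8]
eef_rot: [-0.0, 0.889, -0.457, 0.0]
force: [-0.6, 0.0, 0.8]
grip_width: 1.003
```

Run:
```python
from h import *
o=bot.get_obs();print(o['time_s'],o['tool_pos'],o['eef_rot'],o['joints'],o['force'])
c=cam('wrist');save(c,'w1')
for b in blocks('wrist',c,minpx=300): print(b)
```

```text
3.85 [541.29110092 150.44039584 333.80122747] [-4.21768713e-05  8.89335739e-01 -4.57254786e-01  5.22606389e-05] [ 2.29603572e-01  3.19158255e-02  1.92551059e+00 -3.69566205e-06
  1.18403197e+00  1.17941682e+00] [-0.55376239  0.01020128  0.82414362]
(array([311.,  59.]), 582, np.float64(20.2), array([661.6, 252.6]), (array([660. , 252.3]), 63.5, 19.0, -75.5))
(array([332., 125.]), 483, np.float64(20.0), array([604.5, 174.2]), (array([603.9, 174. ]), 62.1, 18.3, -86.3))
(array([376., 141.]), 497, np.float64(19.9), array([624.6, 106.4]), (array([623.8, 106.4]), 61.8, 19.6, -68.7))
(array([228., 199.]), 430, np.float64(20.1), array([418.1, 240.1]), (array([416.9, 239.9]), 63.9, 19.2, 86.2))
```

View pics/w1.png

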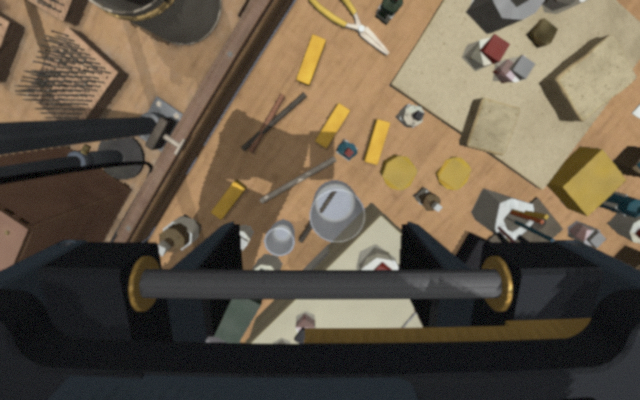

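The four blocks show clearly in the wrist picture at (311,59), (332,125), (376,141) and (228,199), within 3 mm of the top-camera readings. Now I'll move to the box.

Emit:
drive_tool --commands '[[[1, -0.005, -0.05, 0, 0.1], [1, -0.01, -0.1, 0, 0.2], [1, -0.015, -0.15, 0, 0.3], [1, -0.02, -0.2, 0, 0.4], [1, -0.025, -0.25, -0.02, 0.5], [1, -0.03, -0.3, -0.04, 0.6], [1, -0.035, -0.35, -0.06, 0.7], [1, -0.04, -0.4, -0.08, 0.8], [1, -0.05, -0.45, -0.08, 0.9], [1, -0.05, -0.49, -0.08, 0.92]]]'

```text
time_s: 5.15
tool_pos: [488.5, -341.0, 253.7]
eef_rot: [-0.0, 1.0, -0.014, -0.0]
force: [0.2, 1.3, 0.5]
grip_width: 1.002
```

Run:
```python
from h import *
o=bot.get_obs();print(o['time_s'],o['tool_pos'],o['eef_rot'],o['joints'],o['force'])
c=cam('wrist');save(c,'w2');P=c['P']
for r in bot.regions_of('wrist','cover'): 
    q=P[r['region']];q=q[np.isfinite(q[:,0])];z=np.median(q[:,2]);q=q[abs(q[:,2]-z)<4];print(r['confidence'],z,len(q),len(q)>100 and rect(q))
```

```text
5.15 [ 488.49654041 -340.98077645  253.74717057] [-8.70203843e-05  9.99901555e-01 -1.40303917e-02 -1.47535972e-04] [-6.48502284e-01  1.70538048e-01  1.92504661e+00 -4.01277497e-05
  1.04634881e+00 -6.20420480e-01] [0.15868674 1.32814398 0.46362874]
0.73 46.13018635285758 8819 (array([ 495.1, -254.5]), 118.3, 104.0, 88.8)
```

View pics/w2.png

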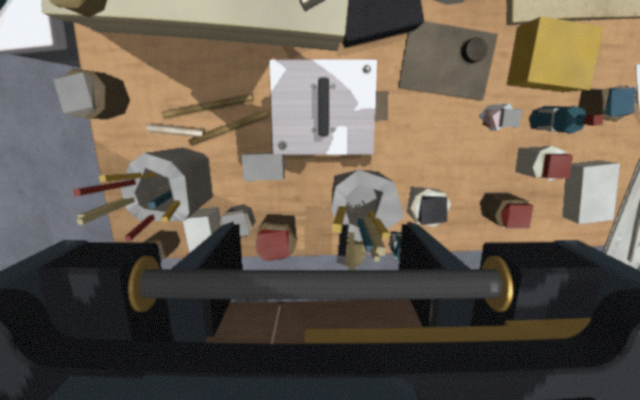

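Run:
```python
from h import *
for n in ['wrist','top']:
    c=cam(n);P=c['P']
    s=np.isfinite(P[...,0])&(abs(P[...,0]-492)<40)&(abs(P[...,1]+255)<45)&(P[...,2]>72)&(P[...,2]<90)
    q=P[s];print(n,len(q),np.median(q[:,2]),rect(q),q.mean(0))
    s=np.isfinite(P[...,0])&(abs(P[...,0]-492)<75)&(abs(P[...,1]+255)<70)&(P[...,2]>51)&(P[...,2]<62)
    k,l,st,ce=cv2.connectedComponentsWithStats(s.astype(np.uint8))
    for i in range(1,k):
        if st[i,4]>8: print('pin',P[l==i].mean(0).round(1),st[i,4])
```

```text
wrist 691 79.6281496251234 (array([ 495.4, -254.2]), 58.4, 11.7, -1.8) [ 495.29650044 -254.04078908   79.48045543]
pin [ 543.4 -214.6   54.4] 32
pin [ 446.6 -294.7   53.8] 27
top 129 78.95697333710336 (array([ 491.7, -255.5]), 59.5, 10.2, -1.7) [ 491.81217041 -254.88057903   78.70219629]
```

Emit:
drive_tool --commands '[[[1, 0.003, 0.045, 0, 0], [1, 0.006, 0.0865, 0, 0], [1, 0.006, 0.0865, -0.05, 0], [1, 0.006, 0.0865, -0.1, 0], [1, 0.006, 0.0865, -0.15, 0], [1, 0.006, 0.0865, -0.18, 0], [1, 0.006, 0.0865, -0.197, 0], [1, 0.006, 0.0865, -0.199, 0], [1, 0.006, 0.0865, -0.199, 0], [1, 0.006, 0.0865, -0.199, 0]]]' --newtons 15

```text
time_s: 6.6
tool_pos: [496.0, -253.0, 56.1]
eef_rot: [0.0, 1.0, -0.014, 0.001]
force: [-0.2, 0.3, 0.0]
grip_width: 0.998
```

Emit:
drive_tool --commands '[[[0, 0, 0, 0, 0], [-0.4, 0, 0, 0, 0], [-0.6, 0, 0, 0, 0], [-0.8, 0, 0, 0, 0], [-1, 0, 0, 0, 0], [-1, 0, 0, 0, 0], [-1, 0, 0, 0, 0], [-1, 0, 0, 0, 0], [-1, 0, 0, 0, 0], [-1, 0, 0, 0, 0]]]'

```text
time_s: 7.85
tool_pos: [495.2, -252.7, 54.9]
eef_rot: [-0.0, 1.0, -0.015, -0.0]
force: [-2.4, -0.0, -0.4]
grip_width: 0.127
```

Run:
```python
from h import *
o=bot.get_obs();print(o)
c=cam('wrist');save(c,'w3')
```

```text
{'time_s': 7.85, 'joints': array([-5.13690444e-01,  4.02967304e-01,  2.07465717e+00, -3.76157909e-05,
        6.64147485e-01, -4.84644904e-01]), 'qvel': array([-2.11020644e-03,  4.06631091e-04, -7.63411339e-04,  1.95674694e-03,
       -2.81555087e-04,  8.74269403e-06]), 'effort': array([ 1.60423969e-01, -6.46053457e+01, -3.01657033e+01,  7.82196340e-02,
       -1.15046999e-01, -3.03197841e-03]), 'tool_pos': array([ 495.24725371, -252.67973214,   54.90379344]), 'eef_rot': array([-3.27388275e-05,  9.99894757e-01, -1.45074500e-02, -8.42618319e-05]), 'force': array([-2.40328061, -0.03651408, -0.38521645]), 'torque': array([-0.0986713 ,  0.21775663, -0.03853996]), 'grip_width': 0.12696368909775543}
```

View pics/w3.png

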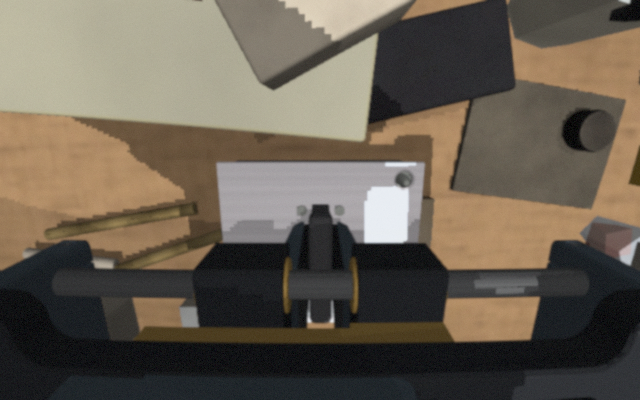

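Run:
```python
from h import *
c=cam('top');P=c['P'].reshape(-1,3);P=P[np.isfinite(P[:,0])]
x0,y0=350,-450;N=90;M=190
g=np.full((N,M),np.nan)
for p in P:
    i=int((p[0]-x0)//5);j=int((p[1]-y0)//5)
    if 0<=i<N and 0<=j<M: g[i,j]=np.nanmax([g[i,j],p[2]])
bad=(np.nan_to_num(g,nan=99 if 0 else 0)>8).astype(np.uint8)
bad[:, :int((-430-y0)/5)]|=0
def free(sx,sy):
    k=np.ones((int(sx/5)+1,int(sy/5)+1),np.uint8)
    return cv2.dilate(bad,k,borderValue=1)==0
for nm,sx,sy in [('sq',122,108),('rot',108,122)]:
    f=free(sx,sy);k,l,st,ce=cv2.connectedComponentsWithStats(f.astype(np.uint8))
    for i in range(1,k): print(nm,'x',x0+5*ce[i][1],'y',y0+5*ce[i][0],'cells',st[i])
print('edge: z min by y'); 
for y in range(-450,-300,20):
    s=P[(abs(P[:,1]-y)<10)&(P[:,0]>560)&(P[:,0]<720)];print(y,len(s),np.percentile(s[:,2],[5,50,95]).round() if len(s) else 0)
```

```text
edge: z min by y
-450 293 [-5. -1.  3.]
-430 477 [-4.  1. 90.]
-410 333 [-3.  0. 58.]
-390 363 [-3.  5. 68.]
-370 491 [-3. 18. 95.]
-350 386 [-4.  1. 61.]
-330 261 [-4. -1.  3.]
-310 218 [-4. -0.  3.]
```

Run:
```python
from h import *
c=cam('top');P=c['P'].reshape(-1,3);P=P[np.isfinite(P[:,0])]
s=P[(P[:,0]>555)&(P[:,0]<760)&(P[:,1]>-440)&(P[:,1]<-200)]
g=np.full((21,24),-99.)
import collections
d=collections.defaultdict(list)
for p in s: d[(int((p[0]-555)//10),int((p[1]+440)//10))].append(p[2])
print('cols y -205 .. -435')
for i in range(20,-1,-1): print('%4d'%(560+10*i),' '.join('%3d'%np.median(d[(i,j)]) if d[(i,j)] else '  .' for j in range(23,-1,-1)))
```

```text
cols y -205 .. -435
 760  46  45  45  45   0   0   0   0  -1   0   5  52  63  64   0  -1   0  -1   0   .   .   .   0   0
 750  46  45  45  45   0  -1  -1   0   0   0   0  25  39  38   1  -1   0   1   .   .   .   .   0  -1
 740  46  45  45   1   0  -1   0   1   0   0  -1   0   0   0   0   0   0  40  61  61  60   .   1   0
 730  21  21  27   0   0  -1   0  37   .   0   0   0  -1   0   0   0   1  52  60  61  60   .   1  -1
 720   0   0   1   0   0   0  51  51  49   0   0   0   0   0  -1  -2   2  50  60  60  61   0   0   0
 710   0   0   1   0   0  20  50  51  -3   0   0   0   0   1   0   0   0  22  33  35  11   0   0   0
 700   5   4   4   2   1   0  27  37   0   0   0   0   0  -1   1   0   0   0  -1   0   1   0   0   0
 690   6   6   5   6   5  -1   0   0   0   0   0   0   0   0   0   0   0  -2  -1   0   0   0   0   0
 680  19   6   6   5   2   0   0   0  -1   0   0   0   0   0   0  -1  -1   0   0   0   0   0  -1   0
 670   8   5   5   6   0  -1   0  -1   0   0   0   0  -1   0   0   0  -1   0   0   0   0   0   0   0
 660   5   6   6   6   0   0   0  -1   0  -1   0   0   0   0   0  -1  
[... 340 characters left out ...]
 5   5   5   2   0   .   .   .   .   .   .   .   .   1   0  45  65  66  65  57   .   0   0   1
 610   6   6   6   4   0   .   .   .   .   .   .   .   .   .   5  46  65  66  67  65  -1  -1   0   0
 600   4   5   6   3  -2   .   .   .   .   .   .   .   .   .   .  52  54  54  28   0   0   0  50  68
 590   0   0   2   0   0   .   .   .   .   .   .   .   .   .   .   .   .   .   1   .   .  37  77  92
 580   0   2 174   1   0   .   .   . 175   .   .   .   .   .   .   .  98  96   .   .   .  34  52  34
 570   0 141 173   0  10   .   .   .   .   .   .   .   .   .   .  98  97  96  94   .   .   .   .  -2
 560   0 168 174  10   .   .   .   .   .   .   .   .   .   .   .   .   .  97  95   .   .   .   .   .
```

Emit:
drive_tool --commands '[[[-1, 0, 0, 0, 0], [-1, 0, 0, 0.005, 0], [-1, 0, 0, 0.01, 0], [-1, 0, 0, 0.015, 0], [-1, 0, 0, 0.02, 0], [-1, 0, 0, 0.03, 0], [-1, 0, 0, 0.05, 0], [-1, 0, 0, 0.08, 0], [-1, 0, 0, 0.11, 0], [-1, 0, 0, 0.14, 0]]]' --newtons 40

```text
time_s: 9.25
tool_pos: [495.4, -252.7, 197.3]
eef_rot: [0.0, 1.0, -0.014, 0.0]
force: [-0.2, 0.8, -2.8]
grip_width: 0.129
```

Run:
```python
from h import *
o=bot.get_obs();print(o['time_s'],o['tool_pos'],o['force'],o['grip_width'])
c=cam('wrist');save(c,'w4');P=c['P'].reshape(-1,3);P=P[np.isfinite(P[:,0])]
s=P[(P[:,0]>565)&(P[:,0]<705)&(P[:,1]>-370)&(P[:,1]<-230)]
import collections
d=collections.defaultdict(list)
for p in s: d[(int((p[0]-565)//7),int((p[1]+370)//7))].append(p[2])
for i in range(19,-1,-1): print('%4d'%(568+7*i),' '.join('%3d'%np.median(d[(i,j)]) if d[(i,j)] else '  .' for j in range(19,-1,-1)))
```

```text
9.25 [ 495.35898801 -252.72687847  197.27121817] [-0.20284077  0.7613128  -2.76538578] 0.12885976287457068
 701   6   5   0   0  26  39  37  20   0   0   0   0   0   0   0   0   0   0   0   0
 694   6   6   5   0   0  19   0   0   0   0   0   0   0   0   0   0   0   0   0   0
 687   6   6   0   0   0   0   0   0   0   0   0   0   0   0   0   0   0   0   0   0
 680   6   6   0   0   0   0   0   0   0   0   0   0   0   0   0   0   0   0   0   0
 673   6   6   0   0   0   0   0   0   0   0   0   0   0   0   0   0   0   0   0   0
 666   6   6   0   0   0   0   0   0   0   0   0   0   0   0   0   0   0   0   0   0
 659   6   5   0   0   0   0   0   0   0   0   0   0   0   0   0   0   0   0   0   0
 652   6   0   0   0   0   0   0   0   0   0   0   0   0   0   0   0   0   0   0   0
 645   6   0   0   0   0   0   0   0   0   0   0   0   0   0   0   0   0   0   0   .
 638   5   0   0   0   0   0   0   0   0   0   0   0   0   0   0   0   0   0   .  67
 631   6   0   0   0   0   0   0   0   0   0   0   0   0   0   0   0   .   .   .  67
 624   5   0   0   0   0   0   0   0   0   0   0   0   0   0   0   .   .   .   .   .
 617   5   0   0   0   0   0   0   0   0   0   0   0   0   0   0   .   .   .   .   .
 610   .   .   .   .   .   .   .   .   .   .   .   .   .   .   .   .   .   .   .   .
 603   .   .   0   0   .   .   .   .   .   .   .   .   .   .   .   .   .   .   .   .
 596   .   0   0   0   0   .   .   .   .   .   .   .   .   .   .   .   .   .   .   .
 589   .   0   0   0   0   .   .   .   .   .   .   .   .   .   .   .   .   .   .   .
 582   .   .   0   0   .   .   .   .   .   .   .   .   .   .   .   .   .   .   .   .
 575   .   .   .   .   .   .   .   .   .   .   .   .   .   .   .   .   .   .   .   .
 568 290 285 281 277 293   .   .   .   .   .   .   .   .   .   .   .   .   .   .   .
```

View pics/w4.png

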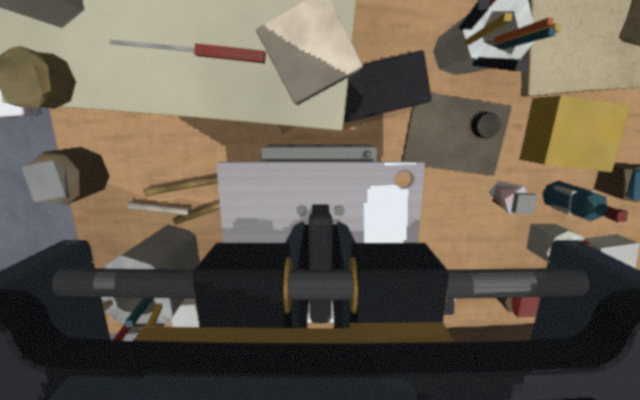

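Emit:
drive_tool --commands '[[[-1, 0.04, -0.013, 0, 0.01], [-1, 0.08, -0.026, 0, 0.028], [-1, 0.12, -0.04, 0, 0.028], [-1, 0.137, -0.046, 0, 0.028], [-1, 0.137, -0.046, -0.04, 0.028], [-1, 0.137, -0.046, -0.08, 0.028], [-1, 0.137, -0.046, -0.12, 0.028], [-1, 0.137, -0.046, -0.14, 0.028], [-1, 0.137, -0.046, -0.15, 0.028], [-1, 0.137, -0.046, -0.15, 0.028]]]'

```text
time_s: 10.55
tool_pos: [632.6, -298.8, 45.4]
eef_rot: [0.0, 1.0, -0.0, 0.0]
force: [0.2, -0.1, -1.6]
grip_width: 0.133
```

Emit:
drive_tool --commands '[[[-1, 0, 0, -0.01, 0], [-1, 0, 0, -0.018, 0], [-1, 0, 0, -0.024, 0], [-1, 0, 0, -0.028, 0], [-1, 0, 0, -0.031, 0], [-1, 0, 0, -0.033, 0], [-1, 0, 0, -0.034, 0], [-1, 0, 0, -0.034, 0], [-1, 0, 0, -0.034, 0], [-1, 0, 0, -0.034, 0]]]'

```text
time_s: 11.8
tool_pos: [632.3, -298.7, 12.9]
eef_rot: [-0.0, 1.0, -0.0, -0.0]
force: [-13.4, 6.7, 26.2]
grip_width: 0.131
```

Run:
```python
from h import *
o=bot.get_obs();print(o['time_s'],o['tool_pos'],o['force'],o['grip_width'])
c=cam('wrist');save(c,'w5')
```

```text
11.8 [ 632.33708336 -298.73905968   12.91234314] [-13.36146483   6.65969575  26.24636616] 0.13081186334653927
```

View pics/w5.png

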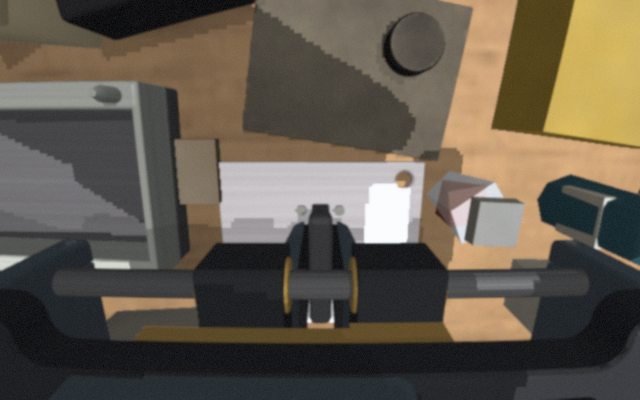

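Emit:
drive_tool --commands '[[[-1, 0, 0, 0.001, 0], [-0.5, 0, 0, 0.001, 0], [-0.2, 0, 0, 0.001, 0], [0, 0, 0, 0.001, 0], [0, 0, 0, 0.001, 0], [0, 0, 0, 0.001, 0], [0, 0, 0, 0.03, 0], [0, 0, 0, 0.08, 0], [0, 0, 0, 0.13, 0], [0, 0, 0, 0.19, 0]]]'

```text
time_s: 13.1
tool_pos: [631.8, -298.4, 201.9]
eef_rot: [-0.0, 1.0, -0.0, -0.001]
force: [-0.3, 0.2, 0.5]
grip_width: 0.503
```

Run:
```python
from h import *
o=bot.get_obs();print(o['time_s'],o['tool_pos'],o['force'],o['grip_width'],o['eef_rot'])
c=cam('wrist');save(c,'w6')
c=cam('top');save(c,'t6');P=c['P']
for b in blocks('top',c): 
    if b[2]<25 and 60<b[4][1]<75: print(b)
for r in bot.regions_of('top','cover'):
    q=P[r['region']];q=q[np.isfinite(q[:,0])];z=np.median(q[:,2]);print(r['confidence'],np.median(q,0).round(),len(q))
```

```text
13.1 [ 631.768134   -298.43428756  201.94662756] [-0.30520832  0.21894799  0.45620574] 0.5031685802146807 [-2.91418315e-04  9.99999681e-01 -4.91960623e-04 -5.58487094e-04]
(array([217., 129.]), 45, np.float64(9.3), array([754. , 262.7]), (array([754.2, 267.3]), 62.0, 8.8, -9.7))
(array([216., 140.]), 51, np.float64(9.9), array([724.7, 271.5]), (array([724.7, 270.8]), 62.8, 8.0, 0.5))
(array([222., 163.]), 170, np.float64(19.2), array([658.6, 252. ]), (array([657.5, 251.3]), 66.0, 20.7, -75.5))
(array([279., 175.]), 178, np.float64(19.1), array([622.7, 102.5]), (array([622. , 102.9]), 65.4, 20.8, -69.1))
(array([252., 184.]), 179, np.float64(19.2), array([601.2, 171.4]), (array([602.3, 171.7]), 65.7, 20.8, -88.6))
(array([225., 259.]), 197, np.float64(19.5), array([413.6, 238.5]), (array([413.9, 239.4]), 64.2, 20.5, 86.8))
0.63 [ 658. -267.    4.] 568
```

View pics/t6.png

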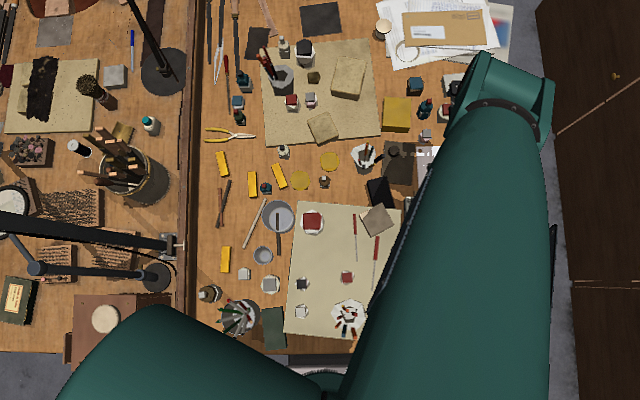

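Emit:
drive_tool --commands '[[[0.2, -0.01, 0.03, 0.04, -0.18], [0.2, -0.02, 0.09, 0.06, -0.36], [0.2, -0.03, 0.15, 0.06, -0.54], [0.2, -0.04, 0.21, 0.06, -0.72], [0.2, -0.042, 0.27, 0.06, -0.9], [0.2, -0.042, 0.33, 0.06, -1.08], [0.2, -0.042, 0.39, 0.06, -1.26], [0.2, -0.042, 0.45, 0.06, -1.318], [0.2, -0.042, 0.5, 0.03, -1.318], [0.2, -0.042, 0.528, 0, -1.318]]]'

```text
time_s: 14.5
tool_pos: [589.6, 231.5, 199.1]
eef_rot: [0.0, 0.791, -0.612, -0.0]
force: [1.1, -1.3, 0.2]
grip_width: 0.603
```

Run:
```python
from h import *
o=bot.get_obs();print(o['time_s'],o['tool_pos'],o['force'],o['grip_width'],o['eef_rot'])
c=cam('wrist');save(c,'w7')
for b in blocks('wrist',c,minpx=300): print(b)
```

```text
14.5 [589.56041492 231.54167864 199.05617603] [ 1.06408929 -1.30189136  0.2271694 ] 0.6026364068839997 [ 2.89797916e-04  7.90811354e-01 -6.12059852e-01 -2.38542174e-04]
(array([317., 120.]), 781, np.float64(20.1), array([659.4, 253.8]), (array([660.4, 253. ]), 63.1, 18.1, -75.9))
(array([435., 188.]), 585, np.float64(19.8), array([618.2, 104.6]), (array([624.4, 106.7]), 64.5, 18.6, -69.5))
(array([371., 190.]), 557, np.float64(19.9), array([597.4, 173.8]), (array([604.4, 174.9]), 63.3, 18.3, -87.0))
(array([279., 314.]), 374, np.float64(19.9), array([419.2, 241. ]), (array([419. , 240.9]), 44.4, 19.1, 86.2))
```

View pics/w7.png

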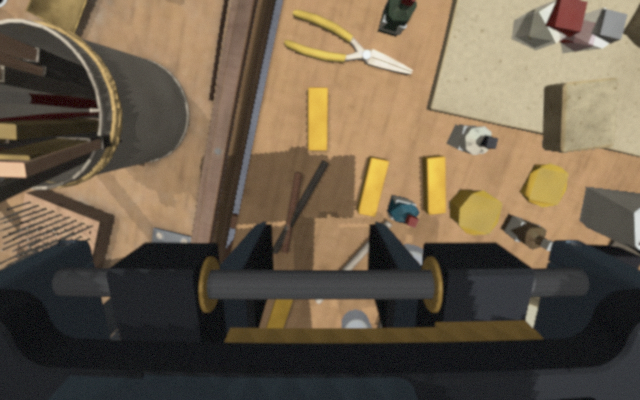

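Emit:
drive_tool --commands '[[[0.2, 0.035, 0.011, 0, 0], [0.2, 0.071, 0.0215, 0, 0], [0.2, 0.071, 0.0215, -0.05, 0], [0.2, 0.071, 0.0215, -0.1, 0], [0.2, 0.071, 0.0215, -0.15, 0], [0.2, 0.071, 0.0215, -0.18, 0], [0.2, 0.071, 0.0215, -0.192, 0], [0.2, 0.071, 0.0215, -0.195, 0], [0.2, 0.071, 0.0215, -0.195, 0], [-0.2, 0.071, 0.0215, -0.195, 0]]]' --newtons 30

```text
time_s: 15.8
tool_pos: [662.1, 251.0, 7.2]
eef_rot: [-0.001, 0.79, -0.613, 0.0]
force: [-0.8, 0.2, 0.7]
grip_width: 0.52
```

Emit:
drive_tool --commands '[[[-0.5, 0, 0, 0, 0], [-1, 0, 0, 0, 0], [-1, 0, 0, 0, 0], [-1, 0, 0, 0, 0], [-1, 0, 0, 0, 0], [-1, 0, 0, 0.01, 0], [-1, 0, 0, 0.03, 0], [-1, 0, 0, 0.06, 0], [-1, 0, 0, 0.1, 0], [-1, 0, 0, 0.12, 0]]]' --newtons 40

```text
time_s: 17.05
tool_pos: [662.3, 251.1, 129.2]
eef_rot: [-0.001, 0.79, -0.613, 0.001]
force: [0.8, 0.5, -2.2]
grip_width: 0.224
```

Run:
```python
from h import *
o=bot.get_obs();print(o['time_s'],o['tool_pos'],o['force'],o['grip_width'],o['eef_rot'])
c=cam('wrist');save(c,'w8')
```

```text
17.05 [662.33178582 251.09049096 129.24746729] [ 0.80782936  0.53791372 -2.22543392] 0.22380179589240776 [-0.0013801   0.79028521 -0.61273693  0.00091475]
```

View pics/w8.png

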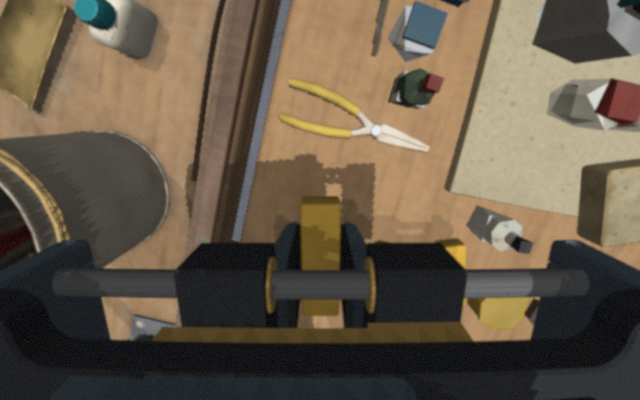

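```bash
cat >> h.py <<'E'
def held():
    T=toolT();c=cam('wrist');Pt=(c['P']-T[:3,3])@T[:3,:3]
    hsv=cv2.cvtColor(c['pixels'],cv2.COLOR_RGB2HSV)
    m=(hsv[...,0]>15)&(hsv[...,0]<32)&(hsv[...,1]>140)&(hsv[...,2]>60)&np.isfinite(Pt[...,0])&(abs(Pt[...,0])<16)&(abs(Pt[...,1])<45)&(Pt[...,2]>-30)&(Pt[...,2]<15)
    q=Pt[m];print('held n',len(q))
    if len(q)<20: return c
    zt=np.percentile(q[:,2],30);t=q[abs(q[:,2]-zt)<3]
    print('top z tool',zt,'y range',np.percentile(t[:,1],[0.5,2,98,99.5]).round(1),'x',np.percentile(t[:,0],[2,50,98]).round(1))
    e=t[t[:,1]<-18]; print(rect(e))
    return c
E
python3 - <<'E'
from h import *
held()
E
```

```text
held n 3400
top z tool -14.051087407765628 y range [-32.4 -32.   31.1  32.2] x [-9.8 -0.  10. ]
(array([  0.3, -25.4]), 20.4, 14.7, -89.6)
```

Emit:
drive_tool --commands '[[[-1, 0, 0, 0.05, 0], [-1, 0, 0, 0.1, 0], [-1, -0.02, -0.055, 0.1, 0.16], [-1, -0.04, -0.11, 0.1, 0.32], [-1, -0.06, -0.165, 0.1, 0.48], [-1, -0.08, -0.22, 0.1, 0.64], [-1, -0.1, -0.275, 0.1, 0.8], [-1, -0.12, -0.33, 0.1, 0.96], [-1, -0.14, -0.385, 0.1, 1.12], [-1, -0.15, -0.44, 0.1, 1.29]]]'

```text
time_s: 18.4
tool_pos: [509.6, -190.6, 224.8]
eef_rot: [-0.0, 1.0, -0.012, -0.001]
force: [0.4, 0.3, -2.0]
grip_width: 0.229
```

Emit:
drive_tool --commands '[[[-1, 0, -0.04, 0, 0], [-1, 0, -0.08, 0, 0], [-1, 0, -0.11, 0, 0], [-1, 0, -0.13, 0, 0], [-1, 0, -0.13, 0, 0], [-1, 0, -0.13, 0, 0], [-1, 0, -0.13, 0, 0], [-1, 0, -0.13, 0, 0], [-1, 0, -0.13, 0, 0], [-1, 0, -0.13, 0, 0]]]'

```text
time_s: 19.65
tool_pos: [511.3, -319.1, 226.0]
eef_rot: [0.0, 1.0, -0.014, 0.0]
force: [-0.4, -0.8, -2.0]
grip_width: 0.228
```

Run:
```python
from h import *
o=bot.get_obs();print(o['time_s'],o['tool_pos'],o['force'],o['grip_width'],o['eef_rot'])
c=held();save(c,'w9');P=c['P']
n=np.isfinite(P[...,0])
s=n&(abs(P[...,2]-42)<2.5)&(abs(P[...,0]-494)<75)&(abs(P[...,1]+254)<62)
k,l,st,ce=cv2.connectedComponentsWithStats(s.astype(np.uint8));i=1+st[1:,4].argmax()
q=P[l==i];print('rim',len(q),rect(q))
s=n&(P[...,2]>49)&(P[...,2]<62)&(abs(P[...,0]-494)<75)&(abs(P[...,1]+254)<62)
k,l,st,ce=cv2.connectedComponentsWithStats(s.astype(np.uint8))
for i in range(1,k):
    if st[i,4]>8: print('pin',P[l==i].mean(0).round(1),st[i,4])
s=n&(abs(P[...,2]-16)<3)&(abs(P[...,0]-494)<75)&(abs(P[...,1]+254)<50)
q=P[s];print('floor',len(q),np.percentile(q,[1,50,99],axis=0).round(1))
```

```text
19.65 [ 511.33999651 -319.10082116  225.97814092] [-0.39643197 -0.75967058 -1.95489038] 0.2282912157121714 [ 1.13704934e-05  9.99895987e-01 -1.44227512e-02  1.04348293e-05]
held n 3357
top z tool -14.041874792440511 y range [-31.7 -31.3  32.   32.8] x [-8.9  0.9 10.9]
(array([  1.2, -25. ]), 20.4, 14.0, 89.7)
rim 2644 (array([ 495. , -254.3]), 119.1, 95.2, 88.3)
pin [ 543.2 -214.3   53.9] 35
pin [ 446.7 -294.7   53.5] 32
floor 6172 [[ 437.  -290.    14.1]
 [ 493.3 -253.7   16. ]
 [ 549.2 -219.3   17.9]]
```

View pics/w9.png

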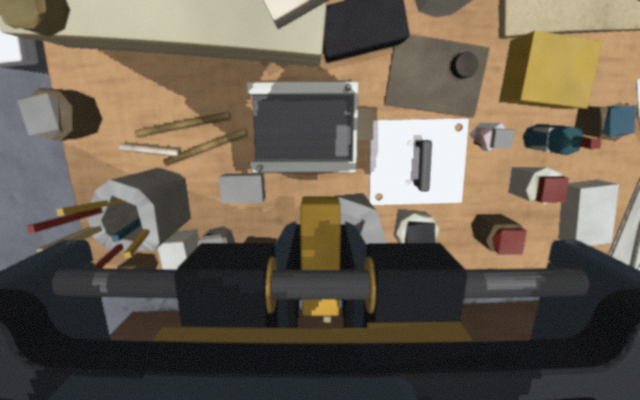

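Emit:
drive_tool --commands '[[[-1, 0.0015, 0.035, 0, 0], [-1, 0.0015, 0.0646, 0, 0], [-1, 0.0015, 0.0646, -0.04, 0], [-1, 0.0015, 0.0646, -0.08, 0], [-1, 0.0015, 0.0646, -0.12, 0], [-1, 0.0015, 0.0646, -0.145, 0], [-1, 0.0015, 0.0646, -0.16, 0], [-1, 0.0015, 0.0646, -0.165, 0], [-1, 0.0015, 0.0646, -0.165, 0], [-1, 0.0015, 0.0646, -0.165, 0]]]'

```text
time_s: 20.95
tool_pos: [513.4, -254.9, 61.9]
eef_rot: [0.0, 1.0, -0.015, 0.001]
force: [-0.7, 0.9, -2.0]
grip_width: 0.231
```

Run:
```python
from h import *
o=bot.get_obs();print(o['time_s'],o['tool_pos'],o['force'],o['grip_width'],o['eef_rot'])
c=held();save(c,'w10')
```

```text
20.95 [ 513.37417151 -254.92312602   61.85504496] [-0.67805851  0.91977437 -1.98027042] 0.2305220814231447 [ 3.23505834e-04  9.99894387e-01 -1.45161263e-02  6.26063250e-04]
held n 3363
top z tool -14.03413986095554 y range [-31.8 -31.4  32.   32.9] x [-8.8  0.9 10.8]
(array([  1.2, -25. ]), 20.4, 14.0, 90.0)
```

View pics/w10.png

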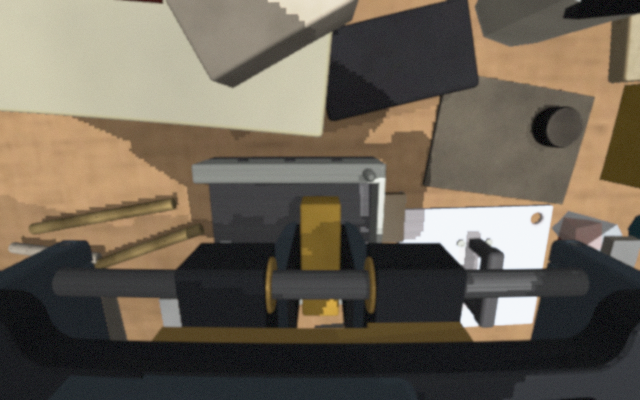

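Emit:
drive_tool --commands '[[[-1, 0, 0, -0.01, 0], [-1, 0, 0, -0.02, 0], [-1, 0, 0, -0.028, 0], [-1, 0, 0, -0.034, 0], [-1, 0, 0, -0.037, 0], [-1, 0, 0, -0.039, 0], [-1, 0, 0, -0.0395, 0], [-1, 0, 0, -0.0395, 0], [-1, 0, 0, -0.0395, 0], [-1, 0, 0, -0.0395, 0]]]'

```text
time_s: 22.25
tool_pos: [512.9, -254.6, 22.2]
eef_rot: [-0.0, 1.0, -0.014, -0.0]
force: [-4.3, 1.9, 9.9]
grip_width: 0.228
```

Emit:
drive_tool --commands '[[[-0.25, 0, 0, 0.0005, 0], [-0.25, 0, 0, 0.0005, 0], [-0.25, 0, 0, 0.0005, 0], [-0.25, 0, 0, 0.0005, 0], [-0.25, 0, 0, 0.015, 0], [-0.25, 0, 0, 0.03, 0], [-1, -0.01, 0, 0.03, 0], [-1, -0.025, 0.001, 0.03, 0], [-1, -0.034, 0.001, 0.03, 0], [-1, -0.034, 0.001, 0.03, 0]]]'

```text
time_s: 23.5
tool_pos: [477.8, -253.5, 51.1]
eef_rot: [-0.0, 1.0, -0.015, -0.0]
force: [0.3, -0.4, 0.2]
grip_width: -0.002
```

Emit:
drive_tool --commands '[[[-1, 0, 0, -0.01, 0], [-1, 0, 0, -0.02, 0], [-1, 0, 0, -0.03, 0], [-1, 0, 0, -0.031, 0], [-1, 0.008, 0, -0.031, 0], [-1, 0.016, 0, -0.031, 0], [-1, 0.022, -0.001, -0.031, 0], [-1, 0.026, -0.001, -0.031, 0], [-1, 0.03, -0.001, -0.031, 0], [-1, 0.032, -0.001, -0.031, 0]]]'

```text
time_s: 24.75
tool_pos: [511.0, -254.6, 20.4]
eef_rot: [-0.0, 1.0, -0.014, -0.0]
force: [-2.2, -0.4, 2.2]
grip_width: 0.004
```

Run:
```python
from h import *
o=bot.get_obs();print(o['time_s'],o['tool_pos'],o['force'],o['grip_width'],o['eef_rot'])
c=cam('wrist');save(c,'w11')
```

```text
24.75 [ 510.96697313 -254.59504942   20.43914072] [-2.20936335 -0.38975813  2.20227774] 0.004288831985733248 [-6.54725175e-06  9.99895177e-01 -1.44787321e-02 -3.16111132e-05]
```

View pics/w11.png

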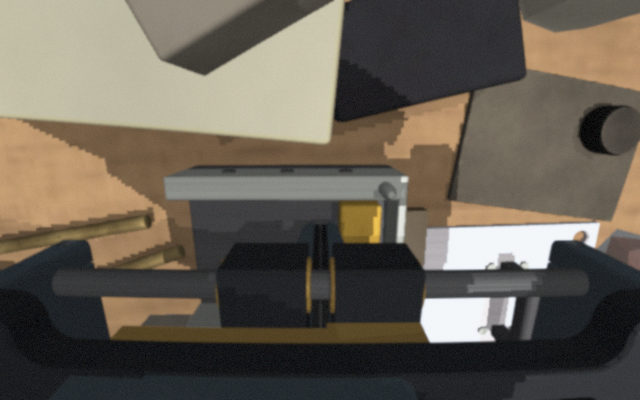

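Emit:
drive_tool --commands '[[[-1, 0.002, 0, 0, 0], [-1, 0.004, 0, 0, 0], [-1, 0.005, 0, 0, 0], [-1, 0.006, 0, 0, 0], [-1, 0.007, 0, 0, 0], [-1, 0.008, 0, 0, 0], [-1, 0.009, 0, 0, 0], [-1, 0.01, 0, 0, 0], [-1, 0.01, 0, 0, 0], [-1, 0.01, 0, 0, 0]]]'

```text
time_s: 26.05
tool_pos: [518.1, -254.5, 20.3]
eef_rot: [-0.001, 1.0, -0.014, -0.003]
force: [-23.8, -6.3, 19.8]
grip_width: 0.004
```

Run:
```python
from h import *
c=cam('wrist');save(c,'w12');c=cam('wrist')
for b in blocks('wrist',c,minpx=150): print(b)
```

```text
(array([360., 222.]), 1244, np.float64(35.9), array([ 540.1, -232.9]), (array([ 539.8, -233.7]), 20.1, 19.8, -1.6))
```

View pics/w12.png

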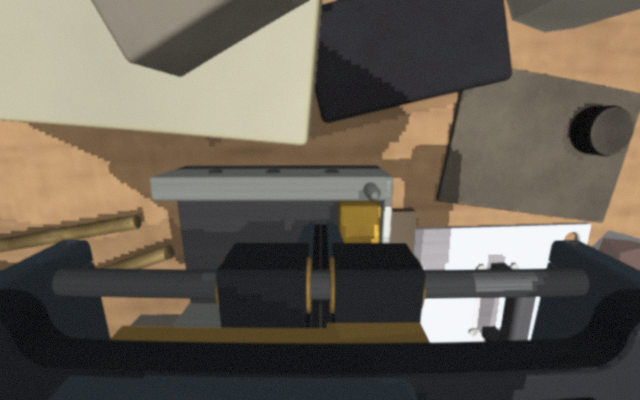

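Emit:
drive_tool --commands '[[[-1, -0.012, 0, 0, 0], [-1, -0.012, 0, 0.06, 0], [-1, -0.012, 0, 0.12, 0], [-0.3, 0, 0.03, 0.18, -0.18], [-0.3, 0.02, 0.09, 0.19, -0.36], [-0.3, 0.03, 0.15, 0.19, -0.54], [-0.3, 0.04, 0.21, 0.19, -0.72], [-0.3, 0.04, 0.27, 0.19, -0.9], [-0.3, 0.04, 0.32, 0.18, -1.08], [-0.3, 0.04, 0.338, 0.18, -1.184]]]'

```text
time_s: 27.4
tool_pos: [560.3, 85.9, 200.0]
eef_rot: [-0.0, 0.821, -0.571, -0.0]
force: [0.4, -0.6, -0.7]
grip_width: 0.349
```

Run:
```python
from h import *
o=bot.get_obs();print(o['time_s'],o['tool_pos'],o['force'],o['grip_width'],o['eef_rot'])
c=cam('wrist');save(c,'w13')
for b in blocks('wrist',c,minpx=300): print(b)
c=cam('top')
for b in blocks('top',c): print('top',b[2:])
```

```text
27.4 [560.34699409  85.94872369 199.99588077] [ 0.42269502 -0.64930633 -0.72132987] 0.34864788225943844 [-1.51631905e-04  8.20733841e-01 -5.71310714e-01 -8.44710442e-05]
(array([258., 122.]), 1029, np.float64(20.1), array([603.8, 173.2]), (array([604.1, 173. ]), 63.3, 20.2, -87.1))
(array([324., 127.]), 995, np.float64(20.0), array([624.1, 105.3]), (array([623.5, 105.2]), 64.3, 18.5, -68.2))
(array([161., 247.]), 599, np.float64(20.1), array([426.3, 240.4]), (array([420.1, 239.5]), 56.6, 20.2, 86.2))
top (np.float64(46.3), array([ 767.6, -199. ]), (array([ 771.4, -199.8]), 78.6, 67.6, 83.5))
top (np.float64(17.8), array([654.4, -25.1]), (array([653.7, -26.5]), 48.4, 44.3, -0.0))
top (np.float64(30.5), array([594.6,  40.8]), (array([593.7,  41.8]), 37.6, 21.2, 21.0))
top (np.float64(35.6), array([ 537.4, -258.6]), (array([ 537.9, -258.5]), 64.2, 18.2, -1.9))
```

View pics/w13.png

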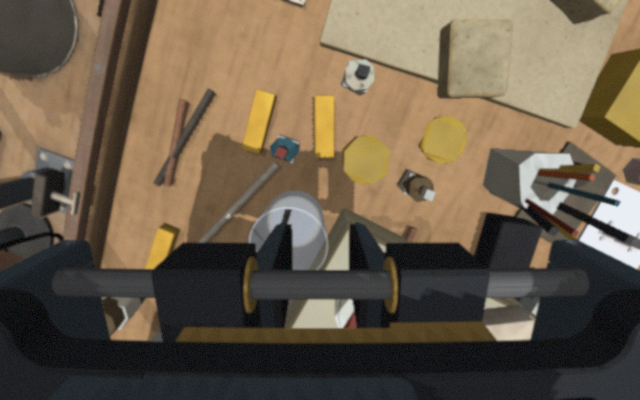

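Emit:
drive_tool --commands '[[[-0.3, 0.04, 0.012, 0, 0.01], [-0.3, 0.0745, 0.0237, 0, 0.01], [-0.3, 0.0745, 0.0237, -0.05, 0.01], [-0.3, 0.0745, 0.0237, -0.1, 0.01], [-0.3, 0.0745, 0.0237, -0.14, 0.01], [-0.3, 0.0745, 0.0237, -0.16, 0.01], [-0.3, 0.0745, 0.0237, -0.175, 0.01], [-0.3, 0.0745, 0.0237, -0.188, 0.01], [-0.3, 0.0745, 0.0237, -0.195, 0.01], [-0.3, 0.0745, 0.0237, -0.195, 0.01]]]' --newtons 40

```text
time_s: 28.75
tool_pos: [635.4, 107.1, 5.5]
eef_rot: [-0.0, 0.825, -0.566, 0.0]
force: [-0.9, 0.3, 0.3]
grip_width: 0.347
```

Emit:
drive_tool --commands '[[[-0.5, 0, 0, 0, 0], [-1, 0, 0, 0, 0], [-1, 0, 0, 0, 0], [-1, 0, 0, 0, 0], [-1, 0, 0, 0, 0], [-1, 0, 0, 0.01, 0], [-1, 0, 0, 0.03, 0], [-1, 0, 0, 0.08, 0], [-1, 0, 0, 0.14, 0], [-1, 0, 0, 0.2, 0]]]'

```text
time_s: 30.0
tool_pos: [635.0, 107.0, 208.6]
eef_rot: [-0.0, 0.824, -0.566, 0.0]
force: [1.0, 0.1, -1.9]
grip_width: 0.23
```

Run:
```python
from h import *
o=bot.get_obs();print(o['time_s'],o['tool_pos'],o['force'],o['grip_width'],o['eef_rot'])
c=held();save(c,'w14')
```

```text
30.0 [634.96017319 107.00931449 208.60360315] [ 0.96176217  0.10629378 -1.9154119 ] 0.23004449282462103 [-2.26574187e-04  8.24470207e-01 -5.65905257e-01  2.58941515e-04]
held n 3052
top z tool -14.213928808347621 y range [-21.2 -20.8  39.7  40.8] x [-9.6  0.1 10. ]
(array([  0.3, -19.8]), 20.5, 3.4, 89.7)
```

View pics/w14.png

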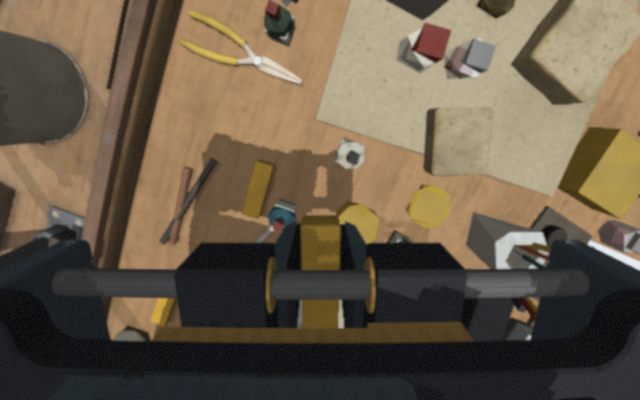

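Emit:
drive_tool --commands '[[[-1, -0.02, -0.045, 0.015, 0.17], [-1, -0.04, -0.095, 0.015, 0.34], [-1, -0.06, -0.145, 0.015, 0.51], [-1, -0.08, -0.195, 0.015, 0.68], [-1, -0.1, -0.245, 0.015, 0.85], [-1, -0.12, -0.295, 0.015, 1.02], [-1, -0.135, -0.335, 0.015, 1.173], [-1, -0.14, -0.35, 0.015, 1.173], [-1, -0.14, -0.35, -0.03, 1.173], [-1, -0.14, -0.35, -0.08, 1.173]]]'

```text
time_s: 31.3
tool_pos: [496.1, -243.1, 125.7]
eef_rot: [0.001, 1.0, -0.016, 0.001]
force: [0.9, -0.6, -2.6]
grip_width: 0.228
```

Run:
```python
from h import *
o=bot.get_obs();print(o['time_s'],o['tool_pos'],o['force'],o['grip_width'],o['eef_rot'])
c=held();save(c,'w15')
for b in blocks('wrist',c,minpx=150): print(b)
c=cam('top')
for b in blocks('top',c): print('top',b[2:])
```

```text
31.3 [ 496.09871718 -243.10394152  125.7055659 ] [ 0.89585228 -0.55427643 -2.62931839] 0.22837990422139798 [ 6.23382295e-04  9.99865654e-01 -1.63266571e-02  1.31340140e-03]
held n 3075
top z tool -14.07788948930814 y range [-20.4 -20.   40.7  41.4] x [-8.8  0.9 11. ]
(array([  1.2, -19.3]), 20.5, 2.7, 89.6)
(array([369., 212.]), 1189, np.float64(35.9), array([ 539.5, -247.7]), (array([ 539.1, -250. ]), 52.9, 19.3, -0.6))
(array([320., 246.]), 1413, np.float64(139.5), array([ 497.1, -234.7]), (array([ 497.3, -235.2]), 25.3, 19.9, -1.3))
(array([321., 314.]), 856, np.float64(139.6), array([ 496.5, -276. ]), (array([ 496.1, -275.8]), 18.9, 18.7, 89.3))
top (np.float64(46.2), array([ 768.4, -199.1]), (array([ 771. , -199.9]), 78.6, 67.3, 83.3))
top (np.float64(9.4), array([754.6, 265. ]), (array([754.9, 269.5]), 63.2, 7.6, -7.6))
top (np.float64(9.8), array([725.4, 271.8]), (array([724.6, 271.1]), 61.7, 7.9, 0.7))
top (np.float64(17.8), array([654.5, -24.9]), (array([656.2, -26.5]), 47.3, 46.8, -82.8))
top (np.float64(19.3), array([603.4, 171.3]), (array([601.7, 172.2]), 64.7, 20.4, -86.7))
top (np.float64(30.6), array([605.2,  50.7]), (array([605.8,  48.7]), 47.2, 47.0, -64.7))
top (np.float64(19.6), array([416. , 238.4]), (array([413.9, 239.6]), 64.2, 21.1, 86.3))
```

View pics/w15.png

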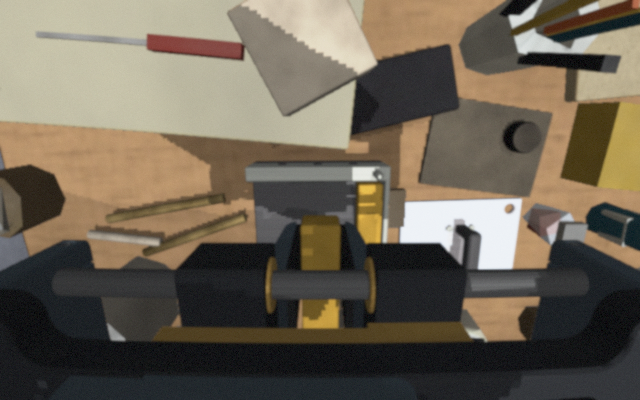

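Emit:
drive_tool --commands '[[[-1, -0.001, 0.0005, -0.03, 0], [-1, -0.001, 0.0005, -0.055, 0], [-1, -0.001, 0.0005, -0.075, 0], [-1, -0.001, 0.0005, -0.088, 0], [-1, -0.001, 0.0005, -0.096, 0], [-1, -0.001, 0.0005, -0.1, 0], [-1, -0.001, 0.0005, -0.1025, 0], [-1, -0.001, 0.0005, -0.1035, 0], [-1, -0.001, 0.0005, -0.1035, 0], [-1, -0.001, 0.0005, -0.1035, 0]]]'

```text
time_s: 32.65
tool_pos: [494.4, -242.5, 22.1]
eef_rot: [0.0, 1.0, -0.015, 0.0]
force: [0.1, -1.0, -2.6]
grip_width: 0.225
```

Emit:
drive_tool --commands '[[[-1, 0, 0, -0.0007, 0], [-0.3, 0, 0, -0.0007, 0], [-0.3, 0, 0, 0, 0], [-0.3, 0, 0, 0, 0], [-0.3, 0, 0, 0.012, 0], [-0.3, 0, 0, 0.03, 0], [-1, -0.012, -0.005, 0.03, 0], [-1, -0.025, -0.01, 0.03, 0], [-1, -0.034, -0.0115, 0.03, 0], [-1, -0.034, -0.0115, 0.03, 0]]]'

```text
time_s: 33.9
tool_pos: [459.3, -253.9, 51.6]
eef_rot: [-0.0, 1.0, -0.015, -0.0]
force: [0.2, 0.9, -0.3]
grip_width: 0.005
```

Emit:
drive_tool --commands '[[[-1, 0, 0, -0.01, 0], [-1, 0, 0, -0.02, 0], [-1, 0, 0, -0.03, 0], [-1, 0, 0, -0.0315, 0], [-1, 0.008, 0, -0.0315, 0], [-1, 0.016, 0, -0.0315, 0], [-1, 0.022, -0.001, -0.0315, 0], [-1, 0.027, -0.001, -0.0315, 0], [-1, 0.031, -0.001, -0.0315, 0], [-1, 0.034, -0.001, -0.0315, 0]]]'

```text
time_s: 35.15
tool_pos: [494.5, -254.9, 20.5]
eef_rot: [0.0, 1.0, -0.015, -0.0]
force: [-1.5, -0.4, 2.3]
grip_width: 0.005
```

Emit:
drive_tool --commands '[[[-1, 0.002, 0, 0, 0], [-1, 0.003, 0, 0, 0], [-1, 0.004, 0, 0, 0], [-1, 0.005, 0, 0, 0], [-1, 0.006, 0, 0, 0], [-1, 0.006, 0, 0, 0], [-1, 0.006, 0, 0, 0], [-1, 0.006, 0, 0, 0], [-1, 0.006, 0, 0, 0], [-1, 0.006, 0, 0, 0]]]'

```text
time_s: 36.4
tool_pos: [497.1, -254.8, 20.3]
eef_rot: [-0.001, 1.0, -0.015, -0.003]
force: [-27.9, -8.8, 23.3]
grip_width: 0.002
```

Run:
```python
from h import *
o=bot.get_obs();print(o['time_s'],o['tool_pos'],o['force'],o['grip_width'],o['eef_rot'])
c=cam('wrist');save(c,'w16')
for b in blocks('wrist',c,minpx=150): print(b)
```

```text
36.4 [ 497.10354739 -254.78899445   20.34149494] [-27.86757317  -8.77488027  23.26759648] 0.0018637448612150041 [-7.21731737e-04  9.99885973e-01 -1.47669882e-02 -3.07524584e-03]
(array([381., 223.]), 2781, np.float64(35.9), array([ 529.2, -233.8]), (array([ 529.3, -237.6]), 41.0, 28.7, 88.6))
```

View pics/w16.png

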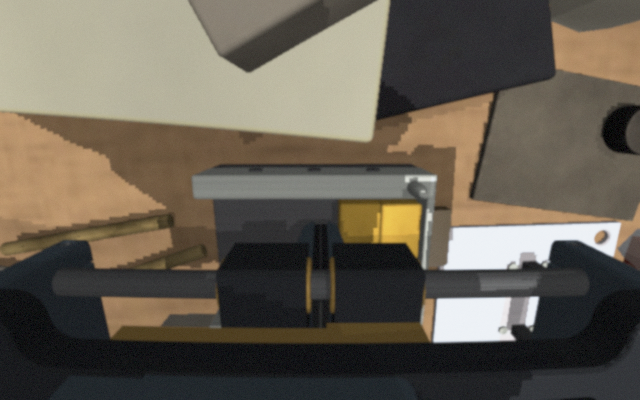

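Emit:
drive_tool --commands '[[[-1, -0.012, 0, 0, 0], [-1, -0.012, 0, 0.06, 0], [-1, -0.012, 0.01, 0.12, -0.18], [-0.3, 0, 0.06, 0.18, -0.36], [-0.3, 0.02, 0.12, 0.2, -0.54], [-0.3, 0.03, 0.18, 0.2, -0.72], [-0.3, 0.04, 0.24, 0.2, -0.9], [-0.3, 0.04, 0.3, 0.2, -1.08], [-0.3, 0.04, 0.36, 0.2, -1.26], [-0.3, 0.04, 0.41, 0.19, -1.44]]]'

```text
time_s: 37.7
tool_pos: [540.7, 129.9, 214.1]
eef_rot: [-0.001, 0.758, -0.652, 0.001]
force: [1.5, -0.3, 0.1]
grip_width: 0.354
```

Run:
```python
from h import *
o=bot.get_obs();print(o['time_s'],o['tool_pos'],o['force'],o['grip_width'],o['eef_rot'])
c=cam('wrist');save(c,'w17')
for b in blocks('wrist',c,minpx=300): print(b)
T=toolT();P=c['P'];q=P[(P[...,2]>8)&(P[...,2]<60)&(abs(P[...,0]-590)<45)&(P[...,1]>120)&(P[...,1]<225)]
print('bottle-ish (z>26)',np.percentile(q[q[:,2]>26],[2,50,98],axis=0).round(),'low', len(q))
s=np.isfinite(P[...,0])&(P[...,2]>8)&(abs(P[...,0]-600)<60)&(P[...,1]>120)&(P[...,1]<225)
k,l,st,ce=cv2.connectedComponentsWithStats(s.astype(np.uint8))
for i in range(1,k):
    if st[i,4]>40: print(ce[i].round(),np.nanpercentile(P[l==i],[1,99],axis=0).round())
```

```text
37.7 [540.73857571 129.9442454  214.12297791] [ 1.50499771 -0.31978565  0.07754994] 0.353736244338823 [-8.15597215e-04  7.58355004e-01 -6.51841057e-01  5.08777698e-04]
(array([290., 124.]), 920, np.float64(20.1), array([604.1, 174.2]), (array([603.9, 174. ]), 62.9, 19.5, -86.7))
(array([624., 246.]), 842, np.float64(35.6), array([ 525.7, -254.2]), (array([ 527.1, -256.5]), 60.0, 36.0, -2.3))
bottle-ish (z>26) [[578. 123.  30.]
 [592. 137.  45.]
 [600. 150.  50.]] low 1726
[291. 123.] [[572. 162.  13.]
 [636. 185.  22.]]
[321. 143.] [[578. 123.  22.]
 [601. 150.  69.]]
[308. 171.] [[540. 138.  10.]
 [568. 156.  15.]]
[185. 328.] [[544. 121. 243.]
 [576. 211. 341.]]
```

View pics/w17.png

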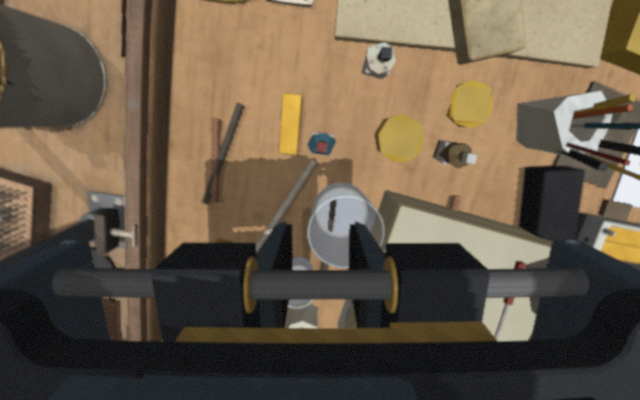

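Emit:
drive_tool --commands '[[[-0.38, 0.04, 0.02, 0, -0.046], [-0.38, 0.07, 0.03, 0, -0.046], [-0.38, 0.07, 0.03, -0.05, -0.046], [-0.38, 0.07, 0.03, -0.08, -0.046], [-0.38, 0.07, 0.03, -0.08, -0.046], [-0.38, 0.07, 0.03, -0.08, -0.046], [-0.38, 0.07, 0.03, -0.08, -0.046], [-0.38, 0.07, 0.03, -0.08, -0.046], [-0.38, 0.07, 0.03, -0.08, -0.046], [-0.38, 0.07, 0.03, -0.08, -0.046]]]'

```text
time_s: 39.0
tool_pos: [610.6, 157.9, 133.8]
eef_rot: [-0.0, 0.745, -0.667, 0.0]
force: [-0.3, -0.8, -0.1]
grip_width: 0.313
```

Run:
```python
from h import *
o=bot.get_obs();print(o['time_s'],o['tool_pos'],o['force'],o['grip_width'],o['eef_rot'])
print(2*np.degrees(np.arctan2(o['eef_rot'][2],o['eef_rot'][1])))
c=cam('wrist');save(c,'w18')
for b in blocks('wrist',c,minpx=300): print(b)
```

```text
39.0 [610.60431694 157.94526185 133.82911758] [-0.29942609 -0.75763451 -0.1383547 ] 0.3126738597085784 [-9.41784381e-05  7.45059145e-01 -6.66998394e-01  6.09766858e-05]
-83.67164063239193
(array([303., 203.]), 1180, np.float64(20.0), array([608.7, 173.2]), (array([604.7, 173.3]), 64.6, 19.1, -86.7))
```

View pics/w18.png

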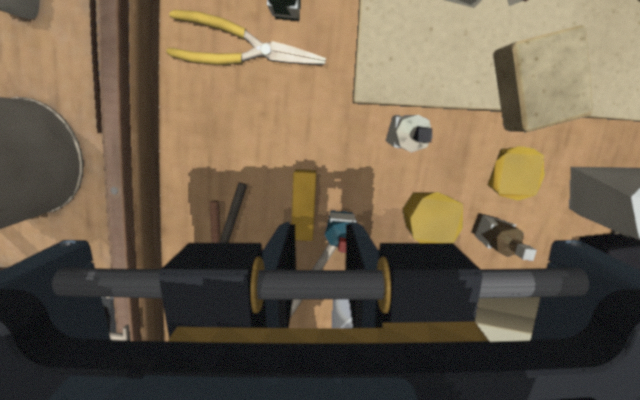

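Emit:
drive_tool --commands '[[[-0.38, 0.011, 0.0166, 0, -0.053], [-0.38, 0.011, 0.0166, -0.04, -0.053], [-0.38, 0.011, 0.0166, -0.07, -0.053], [-0.38, 0.011, 0.0166, -0.09, -0.053], [-0.38, 0.011, 0.0166, -0.1, -0.053], [-0.38, 0.011, 0.0166, -0.11, -0.053], [-0.38, 0.011, 0.0166, -0.12, -0.053], [-0.38, 0.011, 0.0166, -0.125, -0.053], [-0.38, 0.011, 0.0166, -0.128, -0.053], [-0.38, 0.011, 0.0166, -0.128, -0.053]]]'

```text
time_s: 40.3
tool_pos: [621.6, 174.6, 5.7]
eef_rot: [-0.0, 0.727, -0.686, 0.0]
force: [1.1, 0.4, -0.2]
grip_width: 0.313
```

Emit:
drive_tool --commands '[[[-0.5, 0, 0, 0, 0], [-1, 0, 0, 0, 0], [-1, 0, 0, 0, 0], [-1, 0, 0, 0, 0], [-1, 0, 0, 0, 0], [-1, 0, 0, 0.01, 0], [-1, 0, 0, 0.03, 0], [-1, 0, 0, 0.08, 0], [-1, 0, 0, 0.14, 0], [-1, 0, 0, 0.2, 0]]]'

```text
time_s: 41.55
tool_pos: [621.2, 174.5, 208.8]
eef_rot: [-0.0, 0.727, -0.687, 0.0]
force: [1.5, 0.6, -2.3]
grip_width: 0.225
```

Run:
```python
from h import *
o=bot.get_obs();print(o['time_s'],o['tool_pos'],o['force'],o['grip_width'],o['eef_rot'])
print(2*(np.arctan2(o['eef_rot'][2],o['eef_rot'][1])))
c=held();save(c,'w19')
```

```text
41.55 [621.19015571 174.4522276  208.7750382 ] [ 1.45334339  0.55097685 -2.28492149] 0.2251908321075031 [-2.80804736e-04  7.27120993e-01 -6.86509250e-01  1.80399111e-04]
-1.5133547489533483
held n 2657
top z tool -14.320165727683728 y range [-15.3 -14.9  40.   40.6] x [-9.9 -0.2  9.5]
(array([0., 0.]), 0.0, 0.0, 90.0)
```

View pics/w19.png

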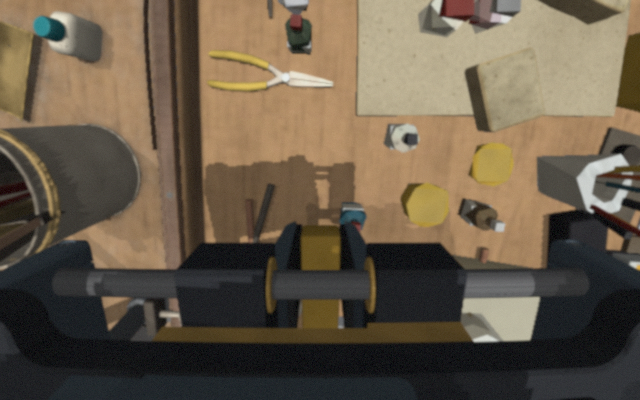

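Emit:
drive_tool --commands '[[[-1, -0.02, -0.05, 0.015, 0.17], [-1, -0.04, -0.1, 0.015, 0.34], [-1, -0.06, -0.15, 0.015, 0.51], [-1, -0.08, -0.2, 0.015, 0.68], [-1, -0.1, -0.25, 0.015, 0.85], [-1, -0.12, -0.3, 0.015, 1.02], [-1, -0.135, -0.35, 0.015, 1.19], [-1, -0.145, -0.39, 0.015, 1.36], [-1, -0.147, -0.411, 0.01, 1.484], [-1, -0.147, -0.411, -0.03, 1.484]]]'

```text
time_s: 42.85
tool_pos: [475.9, -238.8, 178.2]
eef_rot: [0.001, 1.0, -0.015, 0.003]
force: [1.0, -0.7, -2.8]
grip_width: 0.226
```

Emit:
drive_tool --commands '[[[-1, 0, 0, -0.04, 0], [-1, 0, 0, -0.08, 0], [-1, 0, 0, -0.1, 0], [-1, 0, 0, -0.1, 0], [-1, 0, 0, -0.1, 0], [-1, 0, 0, -0.1, 0], [-1, 0, 0, -0.1, 0], [-1, 0, 0, -0.1, 0], [-1, 0, 0, -0.1, 0], [-1, 0, 0, -0.1, 0]]]'

```text
time_s: 44.1
tool_pos: [474.5, -236.5, 75.6]
eef_rot: [-0.0, 1.0, -0.015, -0.0]
force: [-0.1, -0.2, -2.4]
grip_width: 0.23
```

Run:
```python
from h import *
o=bot.get_obs();print(o['time_s'],o['tool_pos'],o['force'],o['grip_width'],o['eef_rot'])
print(2*(np.arctan2(o['eef_rot'][2],o['eef_rot'][1])))
c=held();save(c,'w20')
for b in blocks('wrist',c,minpx=150): print(b)
c=cam('top')
for b in blocks('top',c): print('top',b[2:])
```

```text
44.1 [ 474.52070083 -236.46756839   75.63033879] [-0.11981647 -0.17643691 -2.44002726] 0.22995670381617045 [-8.84288512e-06  9.99892209e-01 -1.46822463e-02 -3.58628641e-05]
-0.029365547739130055
held n 2652
top z tool -14.207697660026888 y range [-14.4 -14.2  40.6  41.4] x [-8.7  0.9 10.9]
(array([0., 0.]), 0.0, 0.0, 90.0)
(array([397., 224.]), 1802, np.float64(35.9), array([ 528.9, -235.4]), (array([ 529.4, -235.9]), 41.8, 25.6, 87.5))
(array([320., 252.]), 1017, np.float64(89.7), array([ 475.6, -231.3]), (array([ 475.6, -231.5]), 19.4, 18.9, 88.0))
(array([320., 315.]), 838, np.float64(89.6), array([ 475. , -269.5]), (array([ 474.4, -269.2]), 19.4, 18.3, 89.8))
top (np.float64(46.1), array([ 769.8, -199.5]), (array([ 771.7, -200.2]), 80.1, 67.4, 83.8))
top (np.float64(9.4), array([753.8, 267.7]), (array([754.5, 269.2]), 63.6, 8.1, -10.1))
top (np.float64(9.4), array([724.8, 269. ]), (array([725.3, 270.7]), 62.4, 9.5, 2.6))
top (np.float64(17.8), array([655.1, -25.7]), (array([655.6, -27. ]), 48.9, 46.2, -79.2))
top (np.float64(30.5), array([604.8,  50.5]), (array([603.6,  49.3]), 47.9, 46.9, -83.7))
top (np.float64(19.4), array([416.1, 238.4]), (array([413.9, 239.3]), 64.3, 20.5, 86.2))
```

View pics/w20.png

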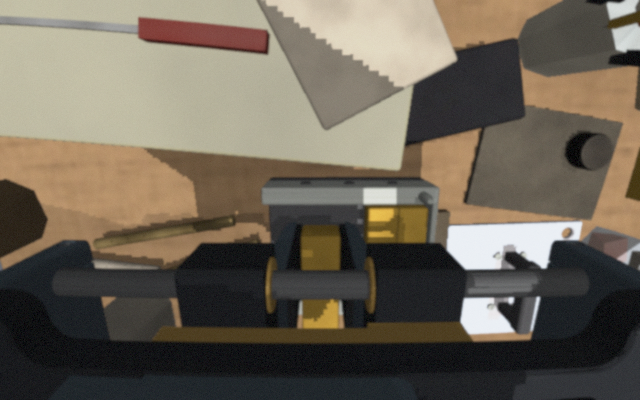

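Emit:
drive_tool --commands '[[[-1, 0, 0, -0.015, 0], [-1, 0, 0, -0.028, 0], [-1, 0, 0, -0.038, 0], [-1, 0, 0, -0.045, 0], [-1, 0, 0, -0.049, 0], [-1, 0, 0, -0.052, 0], [-1, 0, 0, -0.053, 0], [-1, 0, 0, -0.0535, 0], [-1, 0, 0, -0.0535, 0], [-1, 0, 0, -0.0535, 0]]]'

```text
time_s: 45.45
tool_pos: [474.6, -236.5, 22.3]
eef_rot: [0.0, 1.0, -0.015, 0.0]
force: [0.8, -0.5, -0.6]
grip_width: 0.227
```

Emit:
drive_tool --commands '[[[-1, 0, 0, -0.0005, 0], [-0.35, 0, 0, -0.0005, 0], [-0.35, 0, 0, 0, 0], [-0.35, 0, 0, 0, 0], [-0.35, 0, 0, 0.012, 0], [-0.35, 0, 0, 0.03, 0], [-1, -0.012, -0.008, 0.03, 0], [-1, -0.025, -0.014, 0.03, 0], [-1, -0.034, -0.017, 0.03, 0], [-1, -0.034, -0.017, 0.03, 0]]]'

```text
time_s: 46.7
tool_pos: [439.5, -253.6, 51.8]
eef_rot: [-0.0, 1.0, -0.015, -0.0]
force: [0.2, 0.2, -0.5]
grip_width: 0.004
```

Emit:
drive_tool --commands '[[[-1, 0, 0, -0.01, 0], [-1, 0, 0, -0.02, 0], [-1, 0, 0, -0.03, 0], [-1, 0, 0, -0.0315, 0], [-1, 0.008, 0, -0.0315, 0], [-1, 0.016, 0, -0.0315, 0], [-1, 0.022, -0.001, -0.0315, 0], [-1, 0.027, -0.001, -0.0315, 0], [-1, 0.031, -0.001, -0.0315, 0], [-1, 0.034, -0.001, -0.0315, 0]]]'

```text
time_s: 47.95
tool_pos: [474.7, -254.4, 20.7]
eef_rot: [-0.0, 1.0, -0.015, -0.0]
force: [-3.0, 1.2, 2.7]
grip_width: 0.003
```

Emit:
drive_tool --commands '[[[-1, 0.002, 0, 0, 0], [-1, 0.003, 0, 0, 0], [-1, 0.004, 0, 0, 0], [-1, 0.005, 0, 0, 0], [-1, 0.006, 0, 0, 0], [-1, 0.006, 0, 0, 0], [-1, 0.006, 0, 0, 0], [-1, 0.006, 0, 0, 0], [-1, 0.006, 0, 0, 0], [-1, 0.006, 0, 0, 0]]]'

```text
time_s: 49.2
tool_pos: [476.2, -254.2, 20.5]
eef_rot: [-0.001, 1.0, -0.014, -0.004]
force: [-37.9, -12.4, 32.5]
grip_width: 0.007
```

Run:
```python
from h import *
o=bot.get_obs();print(o['time_s'],o['tool_pos'],o['force'],o['grip_width'],o['eef_rot'])
c=cam('wrist');save(c,'w21')
for b in blocks('wrist',c,minpx=150): print(b)
c=cam('top')
for b in blocks('top',c): print('top',b[2:])
```

```text
49.2 [ 476.20353488 -254.17431315   20.48599847] [-37.91756252 -12.40452209  32.53227321] 0.007123022405657911 [-0.00104438  0.99988869 -0.01429118 -0.00415751]
(array([406., 228.]), 5148, np.float64(36.0), array([ 525. , -235.4]), (array([ 518.9, -241. ]), 62.5, 36.0, 88.0))
(array([436., 307.]), 374, np.float64(36.0), array([ 540.9, -283.5]), (array([ 541. , -283.4]), 14.9, 11.2, 82.3))
top (np.float64(46.2), array([ 768.3, -199.2]), (array([ 770.8, -199.8]), 78.0, 68.5, 82.9))
top (np.float64(9.3), array([754.7, 267.9]), (array([755.2, 269.9]), 59.8, 8.3, -8.8))
top (np.float64(10.2), array([725.1, 266.7]), (array([725.1, 270.3]), 61.0, 8.9, 2.5))
top (np.float64(17.6), array([655.1, -25.2]), (array([654.8, -25.2]), 48.5, 45.9, 88.3))
top (np.float64(30.7), array([605.2,  50.7]), (array([605.4,  49.4]), 47.1, 45.9, -14.5))
top (np.float64(20.4), array([438.1, 237.3]), (array([437.7, 237.8]), 20.7, 14.8, -18.8))
```

View pics/w21.png

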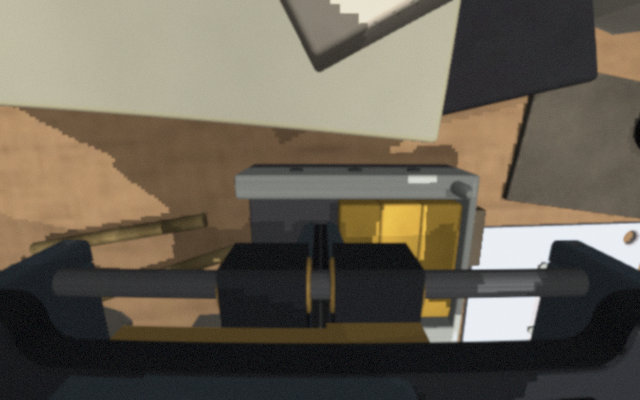

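Emit:
drive_tool --commands '[[[-1, -0.012, 0, 0, 0], [-1, -0.012, 0, 0.06, 0], [-1, -0.012, 0.01, 0.12, 0.17], [-0.3, 0, 0.06, 0.18, 0.34], [-0.3, 0.01, 0.12, 0.21, 0.51], [-0.3, 0.02, 0.18, 0.21, 0.68], [-0.3, 0.02, 0.24, 0.21, 0.85], [-0.3, 0.02, 0.3, 0.21, 1.02], [-0.3, 0.02, 0.36, 0.21, 1.19], [-0.3, 0.02, 0.42, 0.2, 1.36]]]'

```text
time_s: 50.55
tool_pos: [500.7, 160.7, 222.3]
eef_rot: [0.0, 0.785, 0.62, 0.001]
force: [1.6, 0.0, 0.3]
grip_width: 0.354
```

Emit:
drive_tool --commands '[[[-0.3, 0, 0.04, 0, 0.18], [-0.3, 0, 0.07, -0.02, 0.18], [-0.3, 0, 0.07, -0.04, 0.18], [-0.3, 0, 0.07, -0.04, 0.18], [-0.3, 0, 0.07, -0.04, 0.18], [-0.3, 0, 0.07, -0.04, 0.18], [-0.3, 0, 0.07, -0.04, 0.18], [-0.3, 0, 0.07, -0.04, 0.18], [-0.3, 0, 0.07, -0.04, 0.18], [-0.3, 0, 0.07, -0.04, 0.18]]]'

```text
time_s: 51.8
tool_pos: [500.5, 228.3, 181.7]
eef_rot: [-0.0, 0.728, 0.686, 0.0]
force: [0.8, 0.3, 0.3]
grip_width: 0.35
```

Run:
```python
from h import *
o=bot.get_obs();print(o['time_s'],o['tool_pos'],o['force'],o['grip_width'],o['eef_rot'])
print(2*np.degrees(np.arctan2(o['eef_rot'][2],o['eef_rot'][1])))
c=cam('wrist');save(c,'w22')
for b in blocks('wrist',c,minpx=300): print(b)
c=cam('top')
for b in blocks('top',c): print('top',b[2:])
```

```text
51.8 [500.54996931 228.34029504 181.70245175] [0.76638164 0.25482016 0.31855006] 0.3502406981960224 [-5.42714897e-06  7.28070118e-01  6.85502664e-01  1.48655819e-05]
86.55030333324372
(array([327., 103.]), 953, np.float64(20.1), array([412. , 240.6]), (array([415.4, 240.8]), 62.9, 18.0, 86.5))
top (np.float64(46.4), array([ 770.4, -200.3]), (array([ 771.8, -200. ]), 79.7, 67.5, 83.4))
top (np.float64(8.9), array([724.8, 274.3]), (array([725.1, 271.2]), 61.2, 9.7, 3.6))
top (np.float64(17.5), array([654.8, -25. ]), (array([653.8, -25.5]), 47.9, 46.7, -72.4))
top (np.float64(30.6), array([604.9,  50.6]), (array([605.4,  49.5]), 47.6, 46.7, -1.7))
top (np.float64(35.8), array([ 517. , -257.4]), (array([ 516.2, -257.2]), 66.6, 61.7, -1.8))
top (np.float64(19.3), array([396.5, 240. ]), (array([395.9, 240. ]), 27.2, 18.4, 82.3))
```

View pics/w22.png

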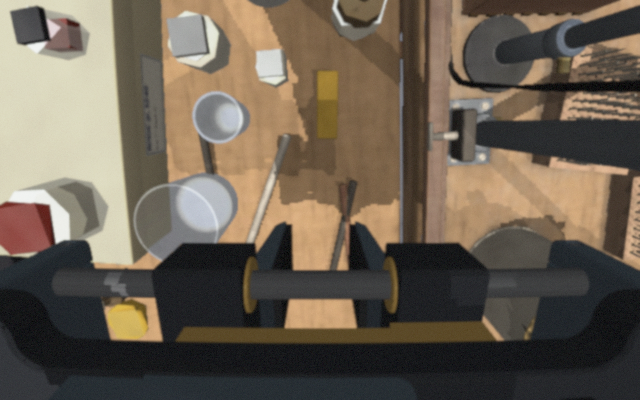

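Run:
```python
from h import *
Q=[]
for n in ['wrist','top','scene']:
    c=cam(n);q=c['P'].reshape(-1,3);q=q[np.isfinite(q[:,0])]
    s=q[(q[:,0]>330)&(q[:,0]<480)&(q[:,1]>285)&(q[:,1]<400)&(q[:,2]>50)]
    if n=='wrist': s=s[s[:,2]<170]
    print(n,len(s))
    for y in range(285,400,10):
        t=s[abs(s[:,1]-y-5)<5]
        if len(t): print(y,len(t),np.percentile(t,[2,50,98],axis=0).round().tolist())
```

```text
wrist 4187
285 70 [[337.0, 285.0, 52.0], [342.0, 287.0, 67.0], [348.0, 290.0, 69.0]]
355 4 [[409.0, 364.0, 98.0], [412.0, 365.0, 118.0], [414.0, 365.0, 140.0]]
365 862 [[404.0, 365.0, 50.0], [416.0, 367.0, 94.0], [472.0, 374.0, 169.0]]
375 2822 [[438.0, 377.0, 51.0], [448.0, 380.0, 130.0], [459.0, 385.0, 169.0]]
385 429 [[436.0, 385.0, 55.0], [438.0, 387.0, 128.0], [461.0, 391.0, 169.0]]
top 2068
355 94 [[423.0, 363.0, 388.0], [425.0, 364.0, 584.0], [428.0, 365.0, 622.0]]
365 384 [[423.0, 365.0, 343.0], [428.0, 367.0, 519.0], [445.0, 375.0, 609.0]]
375 1566 [[430.0, 375.0, 330.0], [441.0, 377.0, 501.0], [454.0, 384.0, 606.0]]
385 24 [[429.0, 385.0, 303.0], [432.0, 386.0, 344.0], [456.0, 389.0, 587.0]]
scene 4523
285 537 [[463.0, 285.0, 274.0], [473.0, 288.0, 447.0], [480.0, 293.0, 489.0]]
295 71 [[464.0, 296.0, 270.0], [468.0, 300.0, 296.0], [480.0, 304.0, 303.0]]
305 190 [[464.0, 306.0, 262.0], [467.0, 311.0, 280.0], [479.0, 315.0, 302.0]]
315 73 [[466.0, 315.0, 284.0], [470.0, 319.0, 295.0], [479.0, 322.0, 302.0]]
365 1259 [[413.0, 368.0, 162.0], [423.0, 372.0, 372.0], [427.0, 374.0, 524.0]]
375 657 [[429.0, 379.0, 159.0], [434.0, 383.0, 400.0], [439.0, 385.0, 527.0]]
385 1465 [[427.0, 385.0, 161.0], [431.0, 389.0, 398.0], [435.0, 394.0, 527.0]]
395 271 [[335.0, 395.0, 205.0], [432.0, 398.0, 504.0], [436.0, 400.0, 530.0]]
```

Emit:
drive_tool --commands '[[[-0.3, -0.042, 0.006, 0, 0], [-0.3, -0.084, 0.0122, 0, 0], [-0.3, -0.084, 0.0122, -0.05, 0], [-0.3, -0.084, 0.0122, -0.1, 0], [-0.3, -0.084, 0.0122, -0.13, 0], [-0.3, -0.084, 0.0122, -0.15, 0], [-0.3, -0.084, 0.0122, -0.165, 0], [-0.3, -0.084, 0.0122, -0.172, 0], [-0.3, -0.084, 0.0122, -0.176, 0], [-0.3, -0.084, 0.0122, -0.176, 0]]]'

```text
time_s: 53.3
tool_pos: [416.7, 240.6, 5.9]
eef_rot: [0.0, 0.728, 0.686, 0.0]
force: [-1.0, -0.3, -0.1]
grip_width: 0.353
```

Emit:
drive_tool --commands '[[[-0.5, 0, 0, 0, 0], [-1, 0, 0, 0, 0], [-1, 0, 0, 0, 0], [-1, 0, 0, 0, 0], [-1, 0, 0, 0, 0], [-1, 0, 0, 0.01, 0], [-1, 0, 0, 0.03, 0], [-1, 0, 0, 0.08, 0], [-1, 0, 0, 0.14, 0], [-1, 0, 0, 0.2, 0]]]'

```text
time_s: 54.55
tool_pos: [415.9, 240.2, 208.0]
eef_rot: [0.0, 0.728, 0.686, -0.0]
force: [1.2, 0.6, -1.9]
grip_width: 0.227
```

Run:
```python
from h import *
o=bot.get_obs();print(o['time_s'],o['tool_pos'],o['force'],o['grip_width'],o['eef_rot'])
print(2*(np.arctan2(o['eef_rot'][2],o['eef_rot'][1])))
c=held();save(c,'w23')
```

```text
54.55 [415.94900341 240.21491271 207.97822932] [ 1.20639862  0.55764116 -1.89573616] 0.2271771626739465 [ 6.47580787e-06  7.28049899e-01  6.85524138e-01 -3.45458801e-05]
1.5106467514491912
held n 3484
top z tool -14.22524227021679 y range [-34.7 -34.3  28.8  29.9] x [-9.5  0.2 10.2]
(array([  0.5, -26.5]), 20.4, 17.0, 90.0)
```

View pics/w23.png

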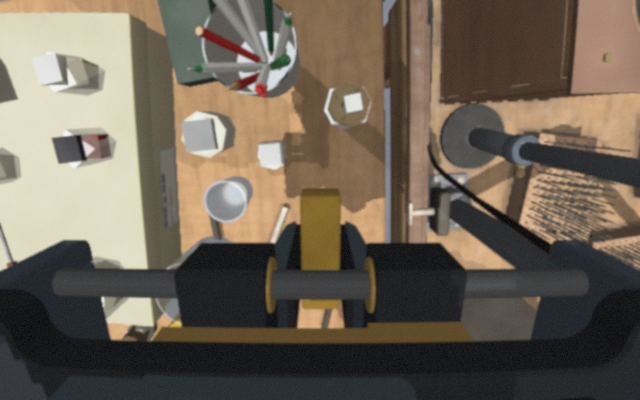

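Emit:
drive_tool --commands '[[[-1, 0.015, -0.03, 0.015, -0.17], [-1, 0.03, -0.08, 0.015, -0.34], [-1, 0.05, -0.135, 0.015, -0.51], [-1, 0.06, -0.19, 0.015, -0.68], [-1, 0.065, -0.245, 0.015, -0.85], [-1, 0.065, -0.3, 0.015, -1.02], [-1, 0.06, -0.355, 0.015, -1.19], [-1, 0.05, -0.41, 0.015, -1.36], [-1, 0.04, -0.46, 0.01, -1.54], [-1, 0.0375, -0.4957, -0.01, -1.54]]]'

```text
time_s: 55.85
tool_pos: [453.7, -257.4, 196.5]
eef_rot: [0.001, 1.0, -0.017, 0.001]
force: [-0.3, 1.1, -2.5]
grip_width: 0.227
```

Emit:
drive_tool --commands '[[[-1, 0, 0, -0.04, 0], [-1, 0, 0, -0.08, 0], [-1, 0, 0, -0.12, 0], [-1, 0, 0, -0.12, 0], [-1, 0, 0, -0.12, 0], [-1, 0, 0, -0.12, 0], [-1, 0, 0, -0.12, 0], [-1, 0, 0, -0.12, 0], [-1, 0, 0, -0.12, 0], [-1, 0, 0, -0.12, 0]]]'

```text
time_s: 57.1
tool_pos: [454.0, -255.1, 75.7]
eef_rot: [-0.0, 1.0, -0.015, -0.0]
force: [0.8, 1.5, -2.9]
grip_width: 0.229
```

Run:
```python
from h import *
o=bot.get_obs();print(o['time_s'],o['tool_pos'],o['force'],o['grip_width'],o['eef_rot'])
print(2*(np.arctan2(o['eef_rot'][2],o['eef_rot'][1])))
c=held();save(c,'w24')
for b in blocks('wrist',c,minpx=150): print(b)
```

```text
57.1 [ 454.03896605 -255.14140896   75.69503088] [ 0.75683817  1.45114841 -2.86242519] 0.22861190022837924 [-8.34604134e-06  9.99892533e-01 -1.46602480e-02 -1.80672855e-05]
-0.029321546331716308
held n 3446
top z tool -14.09496149041763 y range [-36.  -35.6  27.6  29. ] x [-8.8  0.9 10.8]
(array([  1. , -27.1]), 20.6, 18.3, 89.3)
(array([412., 211.]), 5093, np.float64(35.9), array([ 519.4, -244.4]), (array([ 518.5, -249.1]), 62.4, 52.3, 88.5))
(array([320., 230.]), 2423, np.float64(89.5), array([ 455.4, -237.5]), (array([ 455.4, -239.3]), 40.9, 20.0, -2.5))
(array([321., 304.]), 198, np.float64(89.5), array([ 455.3, -281.3]), (array([ 454.5, -281.4]), 18.5, 5.6, 89.6))
```

View pics/w24.png

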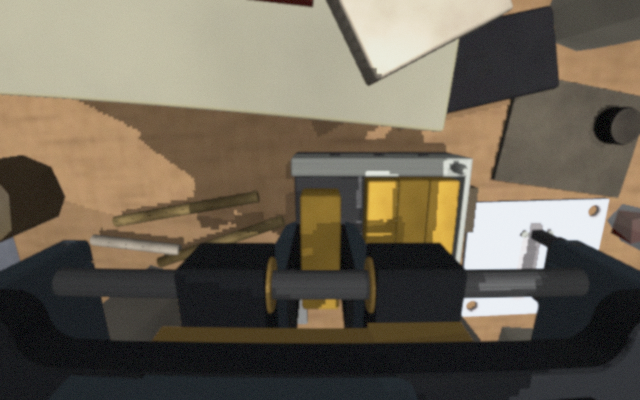

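Emit:
drive_tool --commands '[[[-1, 0, -0.0011, -0.015, 0], [-1, 0, -0.0011, -0.028, 0], [-1, 0, -0.0011, -0.038, 0], [-1, 0, -0.0011, -0.045, 0], [-1, 0, -0.0011, -0.049, 0], [-1, 0, -0.0011, -0.052, 0], [-1, 0, -0.0011, -0.0535, 0], [-1, 0, -0.0011, -0.054, 0], [-1, 0, -0.0011, -0.054, 0], [-1, 0, -0.0011, -0.054, 0]]]'

```text
time_s: 58.4
tool_pos: [454.2, -256.3, 22.1]
eef_rot: [0.0, 1.0, -0.015, 0.0]
force: [-1.9, 1.2, 6.4]
grip_width: 0.227
```

Emit:
drive_tool --commands '[[[-1, 0, 0, 0, 0], [-0.35, 0, 0, 0, 0], [-0.35, 0, 0, 0, 0], [-0.35, 0, 0, 0, 0], [-0.35, 0, 0, 0.012, 0], [-0.35, 0, 0, 0.03, 0], [-1, -0.012, 0.001, 0.03, 0], [-1, -0.025, 0.002, 0.03, 0], [-1, -0.034, 0.003, 0.03, 0], [-1, -0.034, 0.003, 0.03, 0]]]'

```text
time_s: 59.65
tool_pos: [419.0, -253.0, 51.4]
eef_rot: [-0.0, 1.0, -0.015, -0.0]
force: [-0.2, -0.5, -0.2]
grip_width: 0.006
```

Emit:
drive_tool --commands '[[[-1, 0, 0, -0.01, 0], [-1, 0, 0, -0.02, 0], [-1, 0, 0, -0.029, 0], [-1, 0, 0, -0.0305, 0], [-1, 0.008, 0, -0.0305, 0], [-1, 0.016, 0, -0.0305, 0], [-1, 0.022, -0.001, -0.0305, 0], [-1, 0.027, -0.001, -0.0305, 0], [-1, 0.031, -0.001, -0.0305, 0], [-1, 0.034, -0.001, -0.0305, 0]]]'

```text
time_s: 60.9
tool_pos: [454.2, -254.2, 21.2]
eef_rot: [-0.0, 1.0, -0.015, -0.0]
force: [-2.9, -1.2, 2.0]
grip_width: 0.001
```

Emit:
drive_tool --commands '[[[-1, 0.002, 0, 0, 0], [-1, 0.003, 0, 0, 0], [-1, 0.004, 0, 0, 0], [-1, 0.005, 0, 0, 0], [-1, 0.006, 0, 0, 0], [-1, 0.006, 0, 0, 0], [-1, 0.006, 0, 0, 0], [-1, 0.006, 0, 0, 0], [-1, 0.006, 0, 0, 0], [-1, 0.006, 0, 0, 0]]]'

```text
time_s: 62.15
tool_pos: [455.3, -253.9, 21.0]
eef_rot: [-0.001, 1.0, -0.014, -0.005]
force: [-43.3, -14.8, 36.5]
grip_width: -0.002
```

Run:
```python
from h import *
o=bot.get_obs();print(o['time_s'],o['tool_pos'],o['force'],o['grip_width'],o['eef_rot'])
c=cam('wrist');save(c,'w25')
for b in blocks('wrist',c,minpx=150): print(b)
```

```text
62.15 [ 455.27721796 -253.90979614   20.99933693] [-43.31174169 -14.79407852  36.53922257] -0.001853441656857057 [-0.00117353  0.99988796 -0.01421677 -0.00453541]
(array([427., 230.]), 7781, np.float64(35.9), array([ 515.1, -236.4]), (array([ 508.2, -240.8]), 83.3, 37.1, 87.5))
(array([454., 306.]), 853, np.float64(36.0), array([ 530.9, -283.4]), (array([ 530.5, -283.3]), 35.6, 10.0, 88.7))
```

View pics/w25.png

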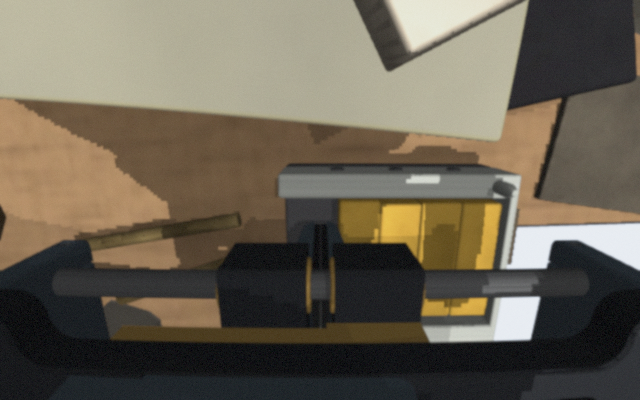

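Emit:
drive_tool --commands '[[[-1, -0.012, 0, 0, 0], [-1, -0.012, 0, 0.05, 0], [-1, -0.012, 0, 0.11, 0], [-1, -0.012, 0, 0.17, 0], [-0.2, 0.01, -0.02, 0.21, 0], [-0.2, 0.05, -0.06, 0.21, 0], [-0.2, 0.09, -0.1, 0.21, 0], [-0.2, 0.105, -0.1, 0.21, 0], [-0.2, 0.105, -0.1, 0.21, 0], [-0.2, 0.105, -0.1, 0.21, 0]]]'

```text
time_s: 63.45
tool_pos: [564.2, -353.4, 231.0]
eef_rot: [-0.0, 1.0, -0.014, -0.0]
force: [0.2, -0.5, -0.0]
grip_width: 0.4
```

Run:
```python
from h import *
o=bot.get_obs();print(o['time_s'],o['tool_pos'],o['force'],o['grip_width'],o['eef_rot'])
print(2*(np.arctan2(o['eef_rot'][2],o['eef_rot'][1])))
c=cam('wrist');save(c,'w26');P=c['P'];n=np.isfinite(P[...,0])
for b in blocks('wrist',c,minpx=150): print(b)
for b in blocks('top',cam('top')): print('top',b[2:])
s=n&(P[...,2]>49)&(P[...,2]<62)&(abs(P[...,0]-494)<75)&(abs(P[...,1]+254)<62)
k,l,st,ce=cv2.connectedComponentsWithStats(s.astype(np.uint8))
for i in range(1,k):
    if st[i,4]>8: print('pin',P[l==i].mean(0).round(1),st[i,4])
s=n&(abs(P[...,2]-42)<2.5)&(abs(P[...,0]-494)<75)&(abs(P[...,1]+254)<62)
print('rim',rect(P[s]))
s=n&(abs(P[...,0]-632)<30)&(abs(P[...,1]+298)<45)&(P[...,2]>31)&(P[...,2]<45)
print('handle',s.sum(),rect(P[s]),P[s].mean(0).round(1))
s=n&(abs(P[...,0]-632)<75)&(abs(P[...,1]+298)<65)&(P[...,2]>2)&(P[...,2]<6)
m=cv2.morphologyEx(s.astype(np.uint8),cv2.MORPH_OPEN,np.ones((5,5)))>0;print('plate',m.sum(),rect(P[m]))
```

```text
63.45 [ 564.23794684 -353.3838092   230.99149657] [ 0.19447351 -0.47262763 -0.02963468] 0.4003987326584599 [-2.01747128e-04  9.99895825e-01 -1.44300330e-02 -2.67977804e-04]
-0.028861069291349562
(array([213.,  98.]), 937, np.float64(36.1), array([ 449.6, -253.3]), (array([ 449.8, -254.4]), 64.2, 19.7, 18.4))
(array([275.,  98.]), 2790, np.float64(36.1), array([ 519.2, -256.1]), (array([ 518.1, -256.3]), 63.2, 59.4, -0.9))
(array([256., 214.]), 39, np.float64(151.4), array([ 507.8, -356.5]), (array([ 507.3, -357.6]), 7.6, 4.8, 38.7))
top (np.float64(46.3), array([ 767.8, -199.5]), (array([ 770.9, -199.8]), 77.8, 67.5, 83.2))
top (np.float64(9.6), array([754.1, 263.8]), (array([754.2, 267.8]), 58.3, 8.8, -10.3))
top (np.float64(10.3), array([724.8, 271.2]), (array([724.3, 270.6]), 60.8, 8.3, 0.6))
top (np.float64(17.5), array([654.9, -25.3]), (array([655.4, -26.4]), 47.0, 46.5, -75.8))
top (np.float64(30.5), array([604.9,  50.7]), (array([604.8,  49.1]), 47.9, 47.3, -19.9))
top (np.float64(35.8), array([ 516.1, -257.4]), (array([ 516.2, -256.9]), 64.4, 62.3, -2.4))
top (np.float64(36.1), array([ 447. , -255.2]), (array([ 446.9, -254.6]), 64.1, 18.2, 16.4))
pin [ 544.3 -214.7   53.5] 42
pin [ 447.5 -295.5   53.2] 38
rim (array([ 495.2, -254.4]), 118.1, 95.5, 88.6)
handle 575 (array([ 632.8, -300.5]), 58.1, 12.2, 1.1) [ 632.5 -299.6   37.3]
plate 7100 (array([ 634.1, -300.5]), 118.2, 104.3, -89.9)
```

View pics/w26.png

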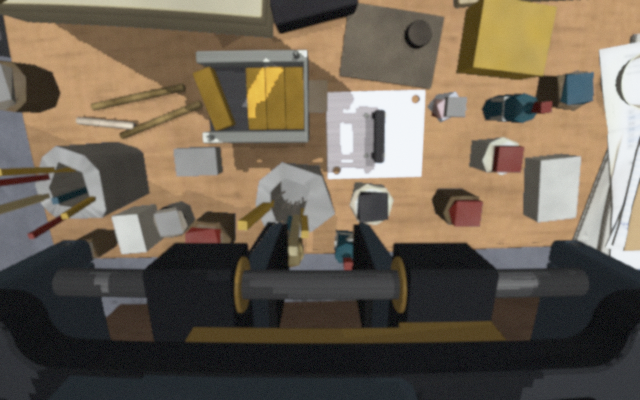

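The check caught the knock: the fourth block now sits askew at px (213,98), about 18° off, still inside the box. The other three are tight. Pushing it in again should also square it up.

Emit:
drive_tool --commands '[[[-1, -0.05, 0.035, 0, 0], [-1, -0.1, 0.07, 0, 0], [-1, -0.15, 0.101, 0, 0], [-1, -0.15, 0.101, -0.05, 0], [-1, -0.15, 0.101, -0.1, 0], [-1, -0.15, 0.101, -0.15, 0], [-1, -0.15, 0.101, -0.18, 0], [-1, -0.15, 0.101, -0.2, 0], [-1, -0.15, 0.101, -0.21, 0], [-1, -0.15, 0.101, -0.21, 0]]]'

```text
time_s: 64.8
tool_pos: [414.8, -253.1, 21.2]
eef_rot: [-0.0, 1.0, -0.015, -0.0]
force: [0.8, -0.5, 0.6]
grip_width: 0.008
```

Emit:
drive_tool --commands '[[[-1, 0.004, 0, 0, 0], [-1, 0.008, 0, 0, 0], [-1, 0.012, 0, 0, 0], [-1, 0.016, 0, 0, 0], [-1, 0.02, 0, 0, 0], [-1, 0.024, 0, 0, 0], [-1, 0.028, -0.001, 0, 0], [-1, 0.032, -0.001, 0, 0], [-1, 0.036, -0.001, 0, 0], [-1, 0.038, -0.001, 0, 0]]]'

```text
time_s: 66.05
tool_pos: [453.4, -254.3, 21.2]
eef_rot: [0.0, 1.0, -0.015, 0.0]
force: [-1.1, 0.1, -0.3]
grip_width: 0.005
```

Run:
```python
from h import *
o=bot.get_obs();print(o['time_s'],o['tool_pos'],o['force'],o['grip_width'],o['eef_rot'])
c=cam('wrist');save(c,'w27')
for b in blocks('wrist',c,minpx=150): print(b)
```

```text
66.05 [ 453.42588561 -254.3493714    21.20261837] [-1.13930018  0.14538062 -0.30293809] 0.005377321241548797 [ 9.68970545e-05  9.99892953e-01 -1.46306602e-02  1.33482773e-04]
(array([446., 231.]), 6414, np.float64(35.9), array([ 522. , -238.7]), (array([ 518.7, -242. ]), 62.9, 38.1, 88.3))
(array([361., 223.]), 1323, np.float64(36.2), array([ 476.1, -233.1]), (array([ 475.8, -234. ]), 20.9, 19.9, 88.1))
(array([455., 305.]), 790, np.float64(36.0), array([ 530.1, -283.8]), (array([ 529.6, -283.7]), 37.1, 9.6, 88.5))
```

View pics/w27.png

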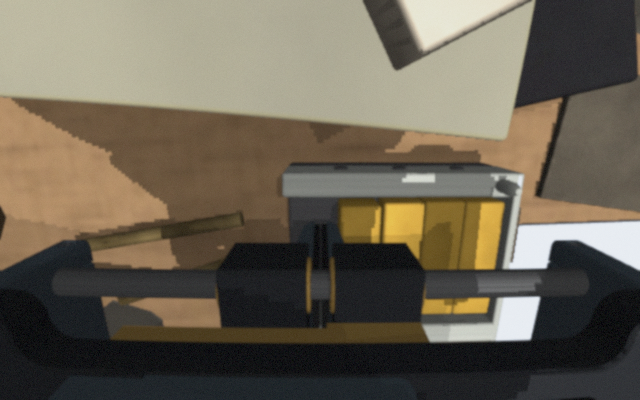

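Squared, with a small gap left. I'll finish the push.

Emit:
drive_tool --commands '[[[-1, 0.002, 0, 0, 0], [-1, 0.003, 0, 0, 0], [-1, 0.004, 0, 0, 0], [-1, 0.005, 0, 0, 0], [-1, 0.006, 0, 0, 0], [-1, 0.006, 0, 0, 0], [-1, 0.006, 0, 0, 0], [-1, 0.006, 0, 0, 0], [-1, 0.006, 0, 0, 0], [-1, 0.006, 0, 0, 0]]]'

```text
time_s: 67.35
tool_pos: [455.2, -253.9, 20.7]
eef_rot: [-0.001, 1.0, -0.014, -0.004]
force: [-32.8, -13.4, 19.3]
grip_width: 0.005
```

Emit:
drive_tool --commands '[[[-1, -0.008, 0, 0, 0], [-1, -0.016, 0, 0, 0], [-1, -0.016, 0, 0.05, 0], [-1, -0.016, 0, 0.11, 0], [-1, -0.016, 0, 0.17, 0], [-0.2, 0.02, -0.02, 0.21, 0], [-0.2, 0.06, -0.06, 0.21, 0], [-0.2, 0.1, -0.1, 0.21, 0], [-0.2, 0.105, -0.1, 0.21, 0], [-0.2, 0.105, -0.1, 0.21, 0]]]'

```text
time_s: 68.6
tool_pos: [563.7, -353.8, 230.7]
eef_rot: [-0.0, 1.0, -0.015, -0.0]
force: [0.6, -0.4, 0.0]
grip_width: 0.397
```

```bash
cat > chk.py <<'E'
from h import *
import sys
o=bot.get_obs();print(o['time_s'],o['tool_pos'],o['force'],o['grip_width'],2*(np.arctan2(o['eef_rot'][2],o['eef_rot'][1])))
c=cam('wrist');save(c,sys.argv[1]);P=c['P'];n=np.isfinite(P[...,0])
for b in blocks('wrist',c,minpx=150): print(b)
for b in blocks('top',cam('top')): print('top',b[2:])
s=n&(abs(P[...,0]-632)<30)&(abs(P[...,1]+298)<45)&(P[...,2]>31)&(P[...,2]<45)
print('handle',s.sum(),rect(P[s]),P[s].mean(0).round(1))
s=n&(abs(P[...,0]-632)<75)&(abs(P[...,1]+298)<65)&(P[...,2]>2)&(P[...,2]<6)
m=cv2.morphologyEx(s.astype(np.uint8),cv2.MORPH_OPEN,np.ones((5,5)))>0;print('plate',m.sum(),rect(P[m]))
E
python3 chk.py w28
```

```text
68.6 [ 563.72398916 -353.83380634  230.66415942] [ 0.64651455 -0.38515829  0.04408615] 0.3967658609257291 -0.02919626612263767
(array([266.,  98.]), 3799, np.float64(36.1), array([ 509.1, -255.1]), (array([ 507.8, -255.9]), 80.5, 63.7, 89.2))
(array([257., 213.]), 36, np.float64(152.4), array([ 508. , -356.5]), (array([ 507.2, -357.3]), 7.7, 4.2, 43.2))
top (np.float64(46.3), array([ 769.2, -200.2]), (array([ 771.1, -200.2]), 79.3, 67.3, 84.1))
top (np.float64(9.4), array([754.8, 268.1]), (array([753.9, 268.9]), 63.7, 7.8, -10.1))
top (np.float64(9.4), array([725.8, 269.4]), (array([724.7, 271. ]), 62.2, 7.7, 0.4))
top (np.float64(18.1), array([654.7, -26.5]), (array([655.2, -25.3]), 47.1, 45.9, 88.9))
top (np.float64(30.6), array([605.1,  50.7]), (array([606.,  49.]), 48.9, 46.7, -72.2))
top (np.float64(35.6), array([ 537.7, -256.1]), (array([ 537.9, -258.1]), 64.1, 18.3, -1.8))
top (np.float64(35.6), array([ 495.1, -257.9]), (array([ 494.9, -257.1]), 67.5, 59.4, -1.5))
handle 583 (array([ 632.9, -300.6]), 59.0, 12.3, -0.4) [ 632.5 -299.2   37.3]
plate 7099 (array([ 634.1, -300.7]), 118.2, 104.3, 89.9)
```

View pics/w28.png

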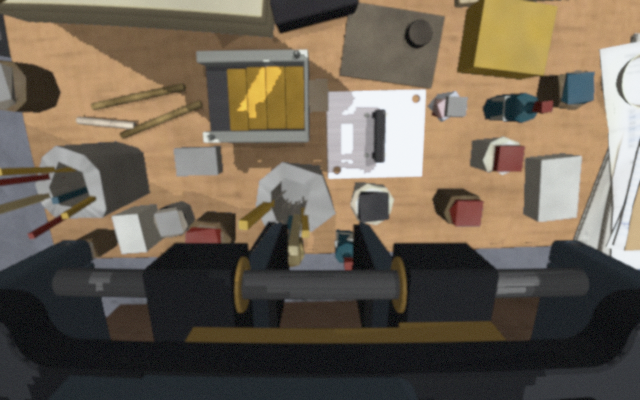

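Emit:
drive_tool --commands '[[[-0.2, 0.035, 0.028, 0, 0.029], [-0.2, 0.0686, 0.0551, 0, 0.029], [-0.2, 0.0686, 0.0551, -0.05, 0.029], [-0.2, 0.0686, 0.0551, -0.1, 0.029], [-0.2, 0.0686, 0.0551, -0.15, 0.029], [-0.2, 0.0686, 0.0551, -0.18, 0.029], [-0.2, 0.0686, 0.0551, -0.2, 0.029], [-0.2, 0.0686, 0.0551, -0.21, 0.029], [-0.2, 0.0686, 0.0551, -0.217, 0.029], [-0.2, 0.0686, 0.0551, -0.217, 0.029]]]'

```text
time_s: 69.95
tool_pos: [632.8, -299.3, 14.6]
eef_rot: [0.0, 1.0, -0.0, 0.0]
force: [0.1, 0.4, -0.2]
grip_width: 0.399
```

Emit:
drive_tool --commands '[[[-0.5, 0, 0, 0, 0], [-1, 0, 0, 0, 0], [-1, 0, 0, 0, 0], [-1, 0, 0, 0, 0], [-1, 0, 0, 0, 0], [-1, 0, 0, 0, 0], [-1, 0, 0, 0.01, 0], [-1, 0, 0, 0.04, 0], [-1, 0, 0, 0.08, 0], [-1, 0, 0, 0.13, 0]]]' --newtons 45

```text
time_s: 71.2
tool_pos: [631.9, -298.8, 144.9]
eef_rot: [-0.0, 1.0, -0.0, -0.001]
force: [1.1, -0.3, -3.0]
grip_width: 0.129
```

```bash
cat > heldc.py <<'E'
from h import *
import sys
o=bot.get_obs();print(o['time_s'],o['tool_pos'],o['force'],o['grip_width'],2*(np.arctan2(o['eef_rot'][2],o['eef_rot'][1])))
T=toolT();c=cam('wrist');save(c,sys.argv[1]);Pt=(c['P']-T[:3,3])@T[:3,:3]
s=np.isfinite(Pt[...,0])&(abs(Pt[...,0])<75)&(abs(Pt[...,1])<65)&(Pt[...,2]>4)&(Pt[...,2]<14)
m=cv2.morphologyEx(s.astype(np.uint8),cv2.MORPH_OPEN,np.ones((3,3)))>0
q=Pt[m];print(len(q),np.percentile(q,[.3,50,99.7],axis=0).round(1).tolist())
# edges: front edge line y vs x
e=[]
for x in range(-50,51,10):
    t=q[abs(q[:,0]-x)<4]; e.append((x,t[:,1].min()))
print('front edge fit',np.polyfit(*np.array(e).T,1))
for side in (0,1):
    e=[]
    for y in range(-48,-24,4):
        t=q[abs(q[:,1]-y)<2.5]
        if len(t): e.append((y,t[:,0].max() if side else t[:,0].min()))
    print('side',side,np.round(e,1).tolist())
E
python3 heldc.py w29
```

```text
71.2 [ 631.86148278 -298.771949    144.89151083] [ 1.07914049 -0.27796816 -3.04831132] 0.12863795892137597 -0.0003848550135018128
14661 [[-57.9, -50.5, 8.0], [-0.8, -29.2, 10.5], [59.5, -0.8, 13.4]]
front edge fit [-9.99478629e-04 -5.05864744e+01]
side 0 [[-48.0, -58.2], [-44.0, -58.1], [-40.0, -58.5], [-36.0, -58.6], [-32.0, -58.6], [-28.0, -58.3]]
side 1 [[-48.0, 59.8], [-44.0, 59.7], [-40.0, 60.0], [-36.0, 59.9], [-32.0, 59.7], [-28.0, 60.1]]
```

View pics/w29.png

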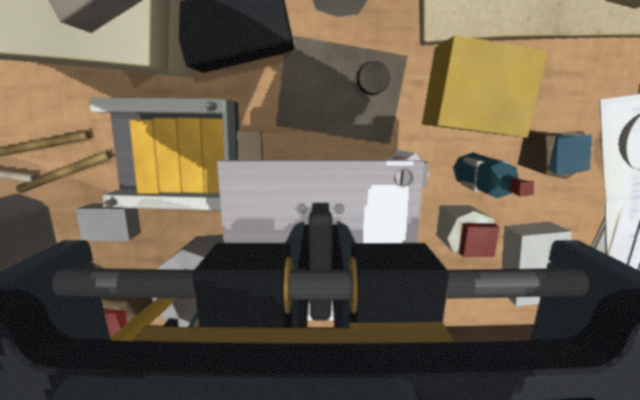

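Emit:
drive_tool --commands '[[[-1, 0, 0, 0.05, 0], [-1, -0.04, 0.013, 0.05, -0.01], [-1, -0.09, 0.03, 0.05, -0.0287], [-1, -0.125, 0.042, 0.05, -0.0287], [-1, -0.1369, 0.0459, 0.03, -0.0287], [-1, -0.1369, 0.0459, -0.02, -0.0287], [-1, -0.1369, 0.0459, -0.05, -0.0287], [-1, -0.1369, 0.0459, -0.066, -0.0287], [-1, -0.1369, 0.0459, -0.066, -0.0287], [-1, -0.1369, 0.0459, -0.066, -0.0287]]]'

```text
time_s: 72.5
tool_pos: [496.5, -253.6, 79.3]
eef_rot: [0.0, 1.0, -0.015, 0.001]
force: [0.6, -0.4, -1.8]
grip_width: 0.133
```

```bash
python3 heldc.py w30
```

```text
72.5 [ 496.46250542 -253.64930905   79.32227742] [ 0.57405002 -0.41320937 -1.75853205] 0.13299291404028069 -0.02903312482951217
14655 [[-57.9, -50.6, 8.2], [-0.8, -29.2, 10.6], [59.6, -0.9, 13.5]]
front edge fit [-6.67803597e-04 -5.06158071e+01]
side 0 [[-48.0, -58.3], [-44.0, -58.2], [-40.0, -58.5], [-36.0, -58.2], [-32.0, -58.4], [-28.0, -58.2]]
side 1 [[-48.0, 59.8], [-44.0, 59.9], [-40.0, 60.1], [-36.0, 60.1], [-32.0, 60.1], [-28.0, 60.0]]
```

View pics/w30.png

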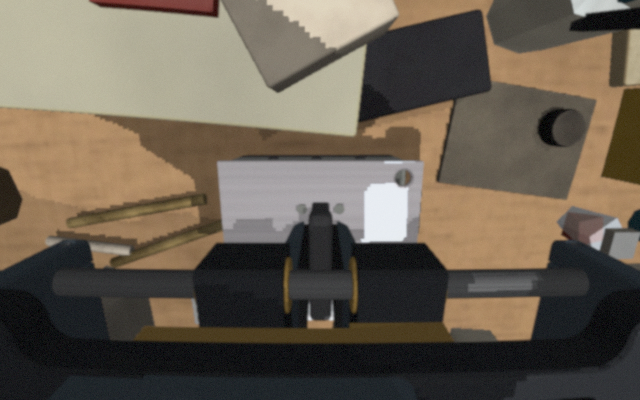

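Emit:
drive_tool --commands '[[[-1, 0, 0, -0.002, 0], [-1, 0, 0, -0.004, 0], [-1, 0, 0, -0.005, 0], [-1, 0, 0, -0.005, 0], [-1, 0, 0, -0.005, 0], [-1, 0, 0, -0.005, 0], [-1, 0, 0, -0.005, 0], [-1, 0, 0, -0.005, 0], [-1, 0, 0, -0.005, 0], [-1, 0, 0, -0.005, 0]]]'

```text
time_s: 73.8
tool_pos: [495.7, -253.3, 73.2]
eef_rot: [0.0, 1.0, -0.015, 0.0]
force: [0.0, -0.3, -2.1]
grip_width: 0.131
```

Run:
```python
from h import *
o=bot.get_obs();print(o['tool_pos'],o['force'])
c=cam('wrist');save(c,'w31');a=c['pixels'][140:220,360:460,::-1]
cv2.imwrite('pics/w31c.png',cv2.resize(a,None,fx=7,fy=7,interpolation=cv2.INTER_CUBIC))
P=c['P'][150:200,375:430];s=np.isfinite(P[...,2]);print(np.round(P[20:36:2,18:40:2,2]))
```

```text
[ 495.74744846 -253.26875243   73.19124212] [ 0.01383765 -0.2894625  -2.14011064]
[[63. 62. 62. 62. 41. 41. 42. 61. 62. 62. 62.]
 [62. 62. 54. 54. 42. 43. 42. 42. 61. 62. 64.]
 [63. 62. 56. 56. 41. 42. 42. 42. -0. 62. 62.]
 [62. 56. 56. 55. 43. 42. 42. 43.  0. 62. 62.]
 [61. 56. 55. 52. 42. 41. 43. 41.  0. 61. 62.]
 [63. 51. 41. 41. 42. 42. 42. 43. 59. 62. 63.]
 [63. 23. 26. 34. 38. 41. 42. 41. 61. 62. 63.]
 [61. 62. 29. 34. 39. 42. 59. 61. 62. 63. 63.]]
```

View pics/w31c.png

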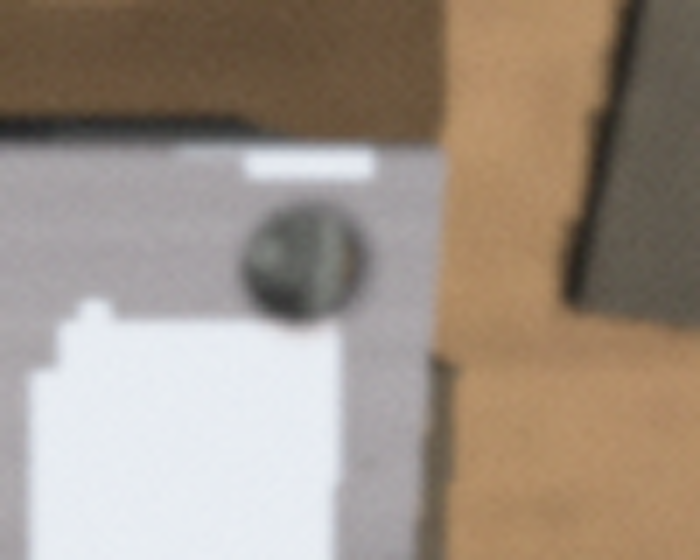

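```bash
cat > hole.py <<'E'
from h import *
Hs=[];Ps=[]
from scipy.optimize import least_squares
for k in range(4):
    c=cam('wrist');P=c['P'];r0,r1,c0,c1=155,200,380,425
    z=P[r0:r1,c0:c1,2];zp=np.median(P[155:165,380:420,2]) if 0 else np.nanmedian(z[z>57])
    notp=((z<zp-3)|~np.isfinite(z)).astype(np.uint8)
    n,l,st,ce=cv2.connectedComponentsWithStats(notp)
    # component nearest (402,177)
    i=min(range(1,n),key=lambda i:np.hypot(ce[i][0]+c0-402,ce[i][1]+r0-177) if st[i,4]>50 else 999)
    cu,cv_=ce[i]+[c0,r0]
    f=c['f'];K=np.array([[f,0,c['cx']],[0,f,c['cy']],[0,0,1]])
    s=cv2.undistortPoints(np.array([[[cu,cv_]]]),K,np.array([c['k1'],0,0,0,0.]))[0,0]
    d=np.array([s[0],-s[1],-1.])@c['T'][:3,:3].T;o=c['T'][:3,3]
    h=o+d*((zp-o[2])/d[2]); Hs.append(h)
    comp=(l==i);q=P[r0:r1,c0:c1][comp];q=q[np.isfinite(q[:,2])];q=q[(q[:,2]>53.8)&(q[:,2]<58)];Ps.append(q.mean(0));area=st[i]
print('hole',np.mean(Hs,0).round(2),area,'pin',np.mean(Ps,0).round(2),len(q),'zp',zp)
print('pin-hole',(np.mean(Ps,0)-np.mean(Hs,0)).round(2))
E
python3 hole.py
```

```text
hole [ 545.11 -213.78   62.55] [ 14  15  17  16 203] pin [ 543.96 -213.86   55.52] 33 zp 62.52185947823638
pin-hole [-1.15 -0.07 -7.02]
```

Emit:
drive_tool --commands '[[[-1, -0.001, 0, 0, 0], [-1, -0.001, 0, -0.002, 0], [-1, -0.001, 0, -0.004, 0], [-1, -0.001, 0, -0.006, 0], [-1, -0.001, 0, -0.008, 0], [-1, -0.001, 0, -0.01, 0], [-1, -0.001, 0, -0.011, 0], [-1, -0.001, 0, -0.012, 0], [-1, -0.001, 0, -0.012, 0], [-1, -0.001, 0, -0.012, 0]]]'

```text
time_s: 75.3
tool_pos: [494.8, -253.3, 61.2]
eef_rot: [0.0, 1.0, -0.015, 0.0]
force: [0.6, -0.5, -2.6]
grip_width: 0.126
```

```bash
python3 heldc.py w32
```

```text
75.3 [ 494.76594943 -253.27619234   61.21597444] [ 0.61695365 -0.52758025 -2.61904789] 0.12570327038399767 -0.029027364317828513
14803 [[-57.9, -50.5, 6.3], [0.3, -29.3, 10.6], [59.6, -0.9, 13.6]]
front edge fit [-2.45265493e-04 -5.06266965e+01]
side 0 [[-48.0, -58.3], [-44.0, -58.2], [-40.0, -58.5], [-36.0, -58.4], [-32.0, -58.3], [-28.0, -58.1]]
side 1 [[-48.0, 60.0], [-44.0, 59.9], [-40.0, 60.3], [-36.0, 60.2], [-32.0, 60.2], [-28.0, 60.0]]
```

View pics/w32.png

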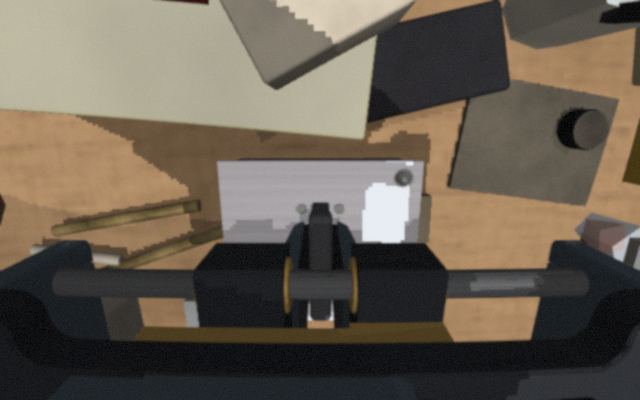

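Emit:
drive_tool --commands '[[[-1, 0, 0, -0.001, 0], [-1, 0, 0, -0.002, 0], [-1, 0, 0, -0.003, 0], [-1, 0, 0, -0.004, 0], [-1, 0, 0, -0.005, 0], [-1, 0, 0, -0.0055, 0], [-1, 0, 0, -0.006, 0], [-1, 0, 0, -0.006, 0], [-1, 0, 0, -0.006, 0], [-1, 0, 0, -0.006, 0]]]'

```text
time_s: 76.6
tool_pos: [494.8, -253.3, 56.5]
eef_rot: [-0.0, 1.0, -0.014, -0.0]
force: [-11.2, 5.9, 27.0]
grip_width: 0.122
```

```bash
python3 heldc.py w33
python3 - <<'E'
from h import *
c=cam('wrist');P=c['P'];q=P[165:240,222:422].reshape(-1,3);q=q[np.isfinite(q[:,2])];q=q[abs(q[:,2]-46)<4]
A=np.c_[q[:,0]-495,q[:,1]+254,np.ones(len(q))];print('plane',np.linalg.lstsq(A,q[:,2],rcond=None)[0])
E
```

```text
76.6 [ 494.77040728 -253.25130406   56.51667595] [-11.21679047   5.94431512  26.96998971] 0.12245063970806798 -0.02894154284881004
14711 [[-57.8, -50.5, 6.7], [-0.3, -29.3, 10.5], [59.6, -0.9, 13.6]]
front edge fit [-9.64249452e-04 -5.06358086e+01]
side 0 [[-48.0, -58.3], [-44.0, -58.3], [-40.0, -58.4], [-36.0, -58.3], [-32.0, -58.7], [-28.0, -58.3]]
side 1 [[-48.0, 60.0], [-44.0, 60.1], [-40.0, 59.7], [-36.0, 60.0], [-32.0, 59.9], [-28.0, 59.8]]
plane [-1.99946220e-04  2.84326044e-04  4.59969933e+01]
```

Cover top is at 46.0 mm and level, so it is seated. I'll let go and rise.

Emit:
drive_tool --commands '[[[-1, 0, 0, 0.001, 0], [-0.7, 0, 0, 0.001, 0], [-0.4, 0, 0, 0.001, 0], [-0.2, 0, 0, 0.001, 0], [-0.2, 0, 0, 0.001, 0], [-0.2, 0, 0, 0.001, 0], [-0.2, 0, 0, 0.02, 0], [-0.2, 0, 0, 0.06, 0], [-0.2, 0, 0, 0.12, 0], [-0.2, 0, -0.02, 0.17, 0]]]'

```text
time_s: 77.95
tool_pos: [494.8, -272.8, 228.7]
eef_rot: [0.0, 1.0, -0.014, 0.001]
force: [-0.0, 0.2, -0.6]
grip_width: 0.399
```

Emit:
drive_tool --commands '[[[-0.2, 0, -0.03, 0, 0], [-0.2, 0, -0.07, 0, 0], [-0.2, 0, -0.07, 0, 0], [-0.2, 0, -0.07, 0, 0], [-0.2, 0, -0.07, 0, 0], [-0.2, 0, -0.07, 0, 0], [-0.2, 0, -0.07, 0, 0], [-0.2, 0, -0.07, 0, 0], [-0.2, 0, -0.07, 0, 0], [-0.2, 0, -0.07, 0, 0]]]'

```text
time_s: 79.2
tool_pos: [494.7, -343.3, 225.2]
eef_rot: [0.0, 1.0, -0.015, -0.0]
force: [-0.6, -0.1, 1.1]
grip_width: 0.4
```

Run:
```python
from h import *
o=bot.get_obs();print(o['time_s'],o['tool_pos'],o['force'],o['grip_width'])
c=cam('wrist');save(c,'w34');P=c['P'];n=np.isfinite(P[...,0])
s=n&(abs(P[...,0]-495)<75)&(abs(P[...,1]+254)<65)&(P[...,2]>42)&(P[...,2]<50)
q=P[s];print('cover',rect(q),np.median(q[:,2]))
A=np.c_[q[:,0]-495,q[:,1]+254,np.ones(len(q))];print('plane',np.linalg.lstsq(A,q[:,2],rcond=None)[0])
s=n&(P[...,2]>51.5)&(P[...,2]<62)&(abs(P[...,0]-494)<75)&(abs(P[...,1]+254)<62)
k,l,st,ce=cv2.connectedComponentsWithStats(s.astype(np.uint8))
for i in range(1,k):
    if st[i,4]>8: print('pin',P[l==i].mean(0).round(1),st[i,4])
# yellow visible through the open front (blocks x)
for b in blocks('wrist',c,minpx=60): print(b)
for b in blocks('scene',cam('scene'),minpx=40): print('scene',b)
for b in blocks('top',cam('top'),minpx=40): print('top',b[2:])
```

```text
79.2 [ 494.73907583 -343.25603871  225.15360683] [-0.56465007 -0.05897012  1.07699831] 0.4000454880185418
cover (array([ 495.6, -254.2]), 118.7, 103.2, 88.3) 46.059161843051925
plane [-1.00981777e-05  1.82892679e-03  4.60550663e+01]
pin [ 543.5 -214.5   54.4] 34
pin [ 446.4 -294.7   54.3] 27
top (np.float64(46.0), array([ 769.4, -199.2]), (array([ 771. , -199.9]), 78.9, 68.1, 83.2))
top (np.float64(9.4), array([755.1, 269.9]), (array([754.8, 268.7]), 62.9, 8.5, -9.8))
top (np.float64(9.4), array([724.8, 271.3]), (array([724.4, 271.4]), 62.1, 8.9, 0.5))
top (np.float64(17.6), array([654.9, -25.4]), (array([654.3, -25.2]), 48.6, 44.0, -77.9))
top (np.float64(30.6), array([605. ,  50.8]), (array([605. ,  49.3]), 48.7, 46.0, 70.3))
```

View pics/w34.png

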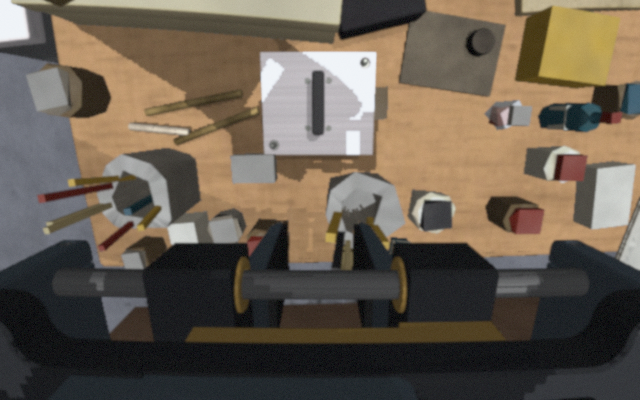

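The picture shows the cover square on the box, with both pins standing through their holes at px (365,62) and (273,145). Handing in.

```bash
python3 -c "
from cell import bot
print(bot.close_job())"
```

```text
the job is handed in; nothing more can be done
None
```

The job is done and handed in at about 79 s of the allowed 210 s; no verdict was reported.

- **What I did:** I lifted the cover off and laid it beside the box. All four brass blocks went in crosswise and were pushed tight against the back wall, and the cover went back over both pins.
- **Knocked block:** A check picture showed the fourth block had been knocked about 18° askew inside the box. I pushed it square again, and the next pictures showed a straight row with no visible gaps.
- **Last checks on the cover:** It was level with its top at 46.0 mm, so its underside sat at about the 42 mm rim. It was centred within about 1 mm of the measured box centre, and both pins stood through their holes. The gripper was open and clear.
- **Bystanders:** I did not re-measure the bystanders at the end. The arm never worked on them, and the pliers, bench block and black cap looked unmoved in the pictures.
- **Disagreements:** The top camera read about 2–3 mm short in x compared with the wrist camera. I trusted the wrist camera, which agreed with where the gripper closed on the cover handle.
- **Not checked:** The blocks could not be seen once the cover was on. The last look at the row was just after I picked up the cover, before seating it.

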